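# Fit the tube head to the inclined rotator and load a tube

## Robot

A 6-joint arm with a two-finger parallel gripper is mounted at the origin on a cart in front of the work surface, level with it; the furniture and walls round the work are solid. World frame = base frame: x ahead of the robot, y to its left, z up, the work surface at z = 0. Lengths are in mm, angles in rad, forces in N, time in s.
With the tool pointing down it reaches from about 300 to 850 mm from the base axis. Payload 5.4 kg.
Tool frame: the origin (TCP) lies midway between the tips of the shut fingers; the grasp point (between the pads) lies 19 mm behind it; z points along the fingers, y is the direction in which the jaws open and shut (so a half turn about z gives the same grasp; the last joint's range is limited). The gripper opens to 85 mm and grips with 20 to 120 N. Pads are 22 mm wide; open, the fingers measure 114 mm over their backs; the gripper's body (76 mm by 85 mm) begins 54 mm behind the grasp point. The pads swing forward as they close: fully open they stand 13 mm farther back than shut.
Start: joints at [1.016, 0.158, 1.597, -0, 1.386, -0.21], TCP at [194.364, 541.137, 231.299] pointing down, gripper open.
Joint ranges: [-2.91, 2.91], [-0.94, 2.29], [0.18, 2.7], [-1.29, 4.43], [0.17, 2.64], [-3, 3]. Speed limits (rad/s): [2.57, 2.57, 3.14, 3.14, 3.14, 3.14].

## Interface

Orientations are given as a unit quaternion [x, y, z, w].
In Python, from cell import readout, camera, ticket gives the robot as it stands.
- The arm moves only by the tool carry_out, never from a script. Its argument "series" is one flat list of numbers, 7 for each row, row after row: the shift along the tool's x, y, z in m, then the turn, a rotation vector about the tool's x, y, z in rad, then the finger opening in m, from 0 to 0.0854. In form: [x, y, z, rx, ry, rz, hand, x, y, z, rx, ry, rz, hand, ...]. A call has 1 to 10 rows; each row is the pose to reach, as a shift and turn from the pose commanded when the call began, along the tool's axes at that moment; what a row does not reach only later rows make up. A row lasts 1/8 s, in which the tool goes at most 62.5 mm and 10.7 degrees, less where a joint would pass 70% of its speed; a pose out of reach is approached as far as the arm can. A call with a gripper value outside its range is refused whole. The fingers move at their own pace and stop on an object; "squeeze" is the grip in N (left out, the last holds). Time passes only in rows, so rows that repeat a pose let the fingers close. It gives the time, the measured TCP pose, the force and the opening at its end, in the units of the state.
- readout.observe(): the state, without advancing time (a new reading comes with each control period).
- camera(name): name is "scene" or "top"; returns a dict with "color" (384x512x3 uint8, red, green, blue), "fx", "fy", "cx", "cy" (pixels), "rvec" (rotation vector, rad) and "tvec" (3), from world to camera coordinates, as OpenCV has them. Camera axes: x right, y down, z forward; pixel columns grow to the right and rows downward; lengths in mm; the calibration is good to about 2 mm. A picture is of the moment at which its call begins. There is no depth.
- ticket.job_done(): hands the job in, once; it reports no verdict.
The state is a dict: "time": time; "joint_positions": joint angles; "qvel": joint speeds; "joint_efforts": joint torques, N m; "tcp_pos": TCP position; "tool_rot": TCP orientation; "force": force on the tool from outside, world axes, zero at the start; "ft_torque": the same for the moment, N m; "gripper_width": finger opening in mm.
Only numpy, scipy, OpenCV 4.12 (cv2) and the standard library are available. Lean on these libraries where they do the work, as an engineer would, in place of code of your own. Each camera call takes 0.05 s, during which the arm holds its last target.

## Task

Set the tube rotator up for a run: take the head off its stand, put its tapered shank in the inclined drive socket and tap or press it fully home, so that its flange sits down on the socket's rim and it stays there when you let go. Then slide the orange-capped tube, tip first, into the sleeve of the fitted head, past its spring plunger, until it stands on the bottom. Leave the other two tubes in the rack and do not shove the pink PCR rack about.

Things in the scene. Friction and masses are not known exactly. Their poses are not given: they have to be found in the camera images.
- socket_mouth (a point): Centre of the rim of the rotator's drive socket: steel collar, 58 mm across, on the grey drum tilted over the fixed white console (200 x 150 mm). z: the socket's axis, pointing out, 30 deg from vertical, leaning to the rotator's front; y level. Hole 30 mm, below it four brass spring leaves. They grip from 12 mm before home; the push grows to 11 to 18 N. Spindle does not turn.
- head_grip (a point): Centre of the head's black grip block: 32 mm along x, 24 along y (grasp across these), 32 along z. Axes as head_flange, 64 mm straight below it. Head: 0.3 kg, 124 mm long, upright in its stand. At x +40 mm the blue sleeve (39 mm across, top 2 mm below this point), at x -40 mm a round steel counterweight (30 mm across, top 19 mm below). May be fitted at any angle about the socket's axis.
- head_flange (a point): Centre of the underside of the head's steel flange (50 mm across, 5 mm thick). z: up the shank's axis to the grip; x: along the aluminium bar to the blue sleeve. The shank reaches 55 mm below, tapering from 26 to 18 mm in diameter (end 15 mm, chamfered). Fully home this point lies at socket_mouth, z along the socket's z; friction alone then holds it.
- sleeve_floor (a point): Centre of the bottom of the head's blue sleeve, 40 mm along x and 12 mm along z from head_flange; same axes, z up the sleeve. Bore 32.4 mm, 50 mm deep, open on top. A spring plunger with a ball nose looks in 22 mm above the bottom, on the side away from the grip (+x), 4.5 mm into the bore, and yields outwards; pushing the tube past it takes about 4 to 9 N.
- tube_orange_mid (a point): 50 ml tube with orange screw cap, upright in one of the rack's three holes (which one varies): clear barrel 29.5 mm across, conical tip, 115 mm long. This point: on its axis, half-way up, 57.5 mm above the tip; z from tip to cap. Cap 34 mm across, 20 mm high, its middle 47.5 mm above this point: take it there. About 60 g.
- tube_blue_mid (a point): 50 ml tube with blue screw cap, upright in one of the rack's three holes (which one varies): clear barrel 29.5 mm across, conical tip, 115 mm long. This point: on its axis, half-way up, 57.5 mm above the tip; z from tip to cap. A bystander.
- tube_white_mid (a point): 50 ml tube with white screw cap, upright in one of the rack's three holes (which one varies): clear barrel 29.5 mm across, conical tip, 115 mm long. This point: on its axis, half-way up, 57.5 mm above the tip; z from tip to cap. A bystander.
- tube_rack: White two-deck tube rack, 180 mm (x) by 66 mm (y), 56 mm high, fixed to the bench; origin: centre of its underside. Three 32 mm holes along its x, 58 mm apart. The tubes' tips stand 8 mm above the bench and come clear when lifted 50 mm.
- head_stand: Grey parking stand of the head, 100 x 84 mm, 66 mm high, fixed to the bench; origin: centre of its underside. The shank hangs through a 31 mm hole in its top plate, the flange on the plate; the shank comes clear when lifted 57 mm.
- pcr_rack: Pink PCR rack, 83 x 125 x 25 mm, lying loose on the bench in front of the rotator; origin: centre of its underside. A bystander.
There are look-alikes about, which are no part of the job. What is shaped like the part that bears head_grip but brown is not meant.

How it is judged (in metres and radians):
On the way, in this order (a step that is already met when the one before it is completed fails the run):
1. the head's shank is home in the drive socket, flange down on the rim, and the fingers have let go of it (z of head_flange in the frame of socket_mouth between -0.002 and 0.003 m and x of head_flange in the frame of socket_mouth between -0.0025 and 0.0025 m and y of head_flange in the frame of socket_mouth between -0.0025 and 0.0025 m and angle between the z axis of head_flange and the z axis of socket_mouth, either way round below 0.06 rad and contact force between the fingers and head below 0.1 N), for 0.3 s.
2. the orange-capped tube stands on the bottom of the sleeve, gripped by the plunger, with the head still home (z of head_flange in the frame of socket_mouth between -0.002 and 0.003 m and x of head_flange in the frame of socket_mouth between -0.0025 and 0.0025 m and y of head_flange in the frame of socket_mouth between -0.0025 and 0.0025 m and angle between the z axis of head_flange and the z axis of socket_mouth, either way round below 0.06 rad and z of tube_orange_mid in the frame of sleeve_floor between 0.0545 and 0.0605 m and x of tube_orange_mid in the frame of sleeve_floor between -0.005 and 0.005 m and y of tube_orange_mid in the frame of sleeve_floor between -0.005 and 0.005 m and angle between the z axis of tube_orange_mid and the z axis of sleeve_floor, either way round below 0.1 rad), for 0.2 s.
At the end, for the whole second after the job is handed in: The head is home in the socket (flange within 3 mm of the rim along the axis and 2.5 mm sideways, axes within 3.4 degrees), and the orange-capped tube stands on the bottom of its sleeve (within 3 mm, 5 mm sideways, axes within 5.7 degrees) (all of step 2); the robot touches nothing.
It fails at once if the blue-capped tube is taken or knocked out of its place (moved more than 15 mm) (distance of tube_blue_mid from where it was at the start of the episode above 0.015 m).
It fails at once if the white-capped tube is taken or knocked out of its place (moved more than 15 mm) (distance of tube_white_mid from where it was at the start of the episode above 0.015 m).
It fails at once if the pink PCR rack is pushed more than 20 mm (distance of pcr_rack from where it was at the start of the episode above 0.02 m).
It also fails if it takes over 64 s, if anything falls off the work surface, if the arm or the gripper's body presses on something with over 40 N, if the wrist force passes 120 N, or if a joint passes its speed limit or range.

## Working session

There is one attempt and no reset: what is moved stays moved. The work goes in short steps, Python scripts to look and compute and a tool call to move; the robot and the scene stay as the last step left them, time stands still between calls to the robot, and variables do not carry over. Pictures are saved under pics/ and viewed, and the job is handed in when it is done.

Besides the shell and the picture viewer there is one more tool, called after ">>>" by a JSON object that holds its "name" and its "arguments". carry_out: Moves the arm, as the interface text tells. Its arguments: {"type":"object","properties":{"series":{"type":"array"},"squeeze":{"type":"number"}},"required":["series"]}

```bash
ls; mkdir -p pics; python3 - <<'E'
from cell import readout, camera
import cv2,numpy as np
print(readout.observe())
for n in("scene","top"):
    c=camera(n); cv2.imwrite(f"pics/{n}0.png",cv2.resize(c["color"][:,:,::-1],(800,600),interpolation=cv2.INTER_CUBIC))
    print({k:v for k,v in c.items() if k!="color"})
    np.save(f"pics/{n}0.npy",c,allow_pickle=True)
E
```

```text
pics
{'time': 0.0, 'joint_positions': array([ 1.01591914e+00,  1.59037151e-01,  1.59825666e+00,  1.15793329e-05,
        1.38611333e+00, -2.10093550e-01]), 'qvel': array([-0.00033544, -0.0010099 ,  0.00143412,  0.0004895 , -0.00128322,
        0.0001263 ]), 'joint_efforts': array([-1.43177105e-03, -3.96019864e+01, -3.31422687e+01, -4.46422127e-04,
        8.74928723e-03,  9.62932859e-06]), 'tcp_pos': array([194.04530276, 540.64954064, 230.31130429]), 'tool_rot': array([ 1.71540187e-01,  9.85176706e-01, -8.39564096e-04, -3.43887945e-04]), 'force': array([-0.00332383, -0.19027457,  0.47678433]), 'ft_torque': array([-0.03473036,  0.00448986,  0.01393429]), 'gripper_width': 85.17313446987495}
{'fx': 469.14812222719604, 'fy': 469.14812222719604, 'cx': 254.0558405373666, 'cy': 195.1577305729313, 'rvec': array([ 0.72098026, -2.5458124 ,  1.18667377]), 'tvec': array([ 447.72460921,  242.01847891, 1280.1858962 ])}
{'fx': 402.2937178033908, 'fy': 402.2937178033908, 'cx': 257.5414987993131, 'cy': 189.95612721482195, 'rvec': array([ 2.17631678, -2.18800857,  0.09561964]), 'tvec': array([  39.91961674,  509.29874185, 1412.18218214])}
```

View pics/scene0.png

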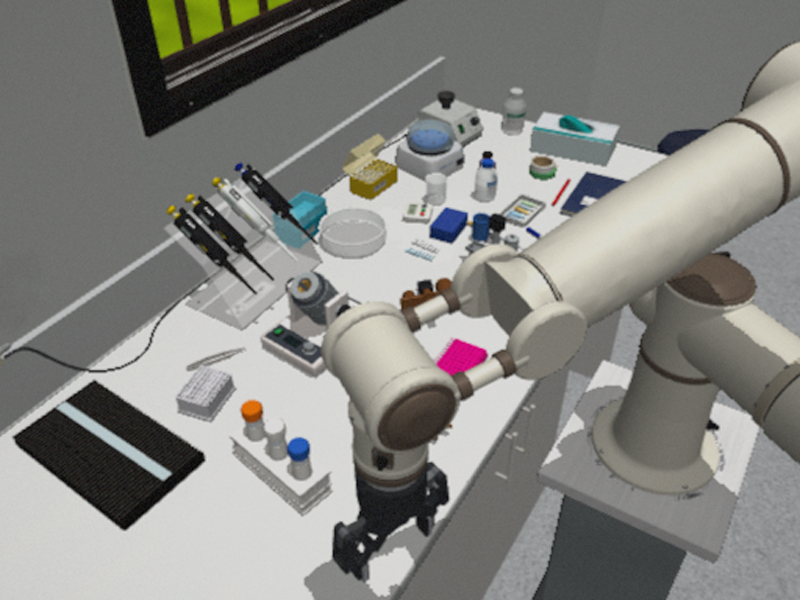

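View pics/top0.png

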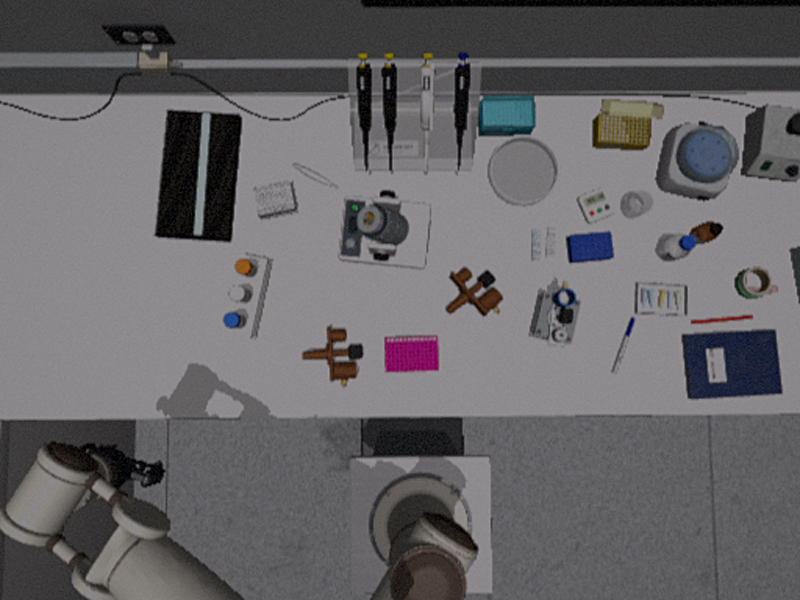

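The scene picture shows the tubes at (253,412), (275,430), (299,450), the rotator at about (315,290) and the stand near (490,235). The top picture shows the tubes at (243,267), (238,293), (232,319), the socket at (370,217) and the head on its stand at (556,312). The brown look-alikes are at (333,355) and (475,292). I'll zoom in next.

```bash
cat > h.py <<'E'
import numpy as np,cv2
from scipy.spatial.transform import Rotation as R
def load(n): return np.load(f"pics/{n}.npy",allow_pickle=True).item()
def KRt(c):
    return np.array([[c["fx"],0,c["cx"]],[0,c["fy"],c["cy"]],[0,0,1]]),R.from_rotvec(c["rvec"]).as_matrix(),np.array(c["tvec"])
def proj(c,p):
    K,Rm,t=KRt(c); q=(K@(Rm@np.atleast_2d(p).T+t[:,None])).T; return q[:,:2]/q[:,2:]
def atz(c,uv,z):
    K,Rm,t=KRt(c); d=Rm.T@np.linalg.solve(K,[uv[0],uv[1],1]); o=-Rm.T@t; return o+d*(z-o[2])/d[2]
def tri(c1,u1,c2,u2):
    P=[]
    for c in(c1,c2):
        K,Rm,t=KRt(c); P.append(K@np.c_[Rm,t])
    X=cv2.triangulatePoints(P[0],P[1],np.array(u1,float).reshape(2,1),np.array(u2,float).reshape(2,1)); return (X[:3]/X[3]).ravel()
def crop(c,x0,y0,w,h,s,fn,pts=None):
    im=np.ascontiguousarray(c["color"][:,:,::-1])[y0:y0+h,x0:x0+w]
    im=cv2.resize(im,(w*s,h*s),interpolation=cv2.INTER_CUBIC)
    im=np.clip(im.astype(float)*1.4,0,255).astype(np.uint8)
    if pts is not None:
        for p in pts: cv2.circle(im,(int((p[0]+.5-x0)*s),int((p[1]+.5-y0)*s)),2,(0,255,0),-1)
    cv2.imwrite(f"pics/{fn}.png",im)
E
python3 - <<'E'
from h import *
t=load("top0");s=load("scene0")
crop(t,335,175,50,50,12,"c1")
crop(t,210,115,70,60,11,"c2")
crop(s,275,125,75,50,10,"c3")
crop(s,160,165,75,70,8,"c4")
crop(s,140,245,75,85,7,"c5")
crop(t,135,155,45,65,9,"c6")
E
```

```text
(no output)
```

View pics/c1.png

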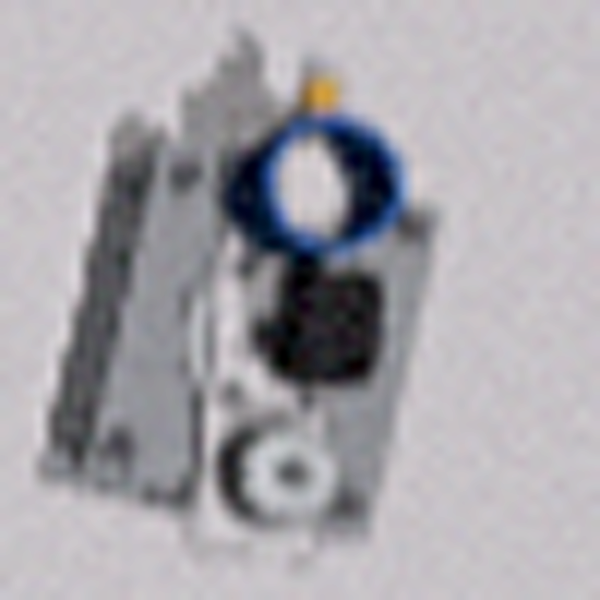

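View pics/c2.png

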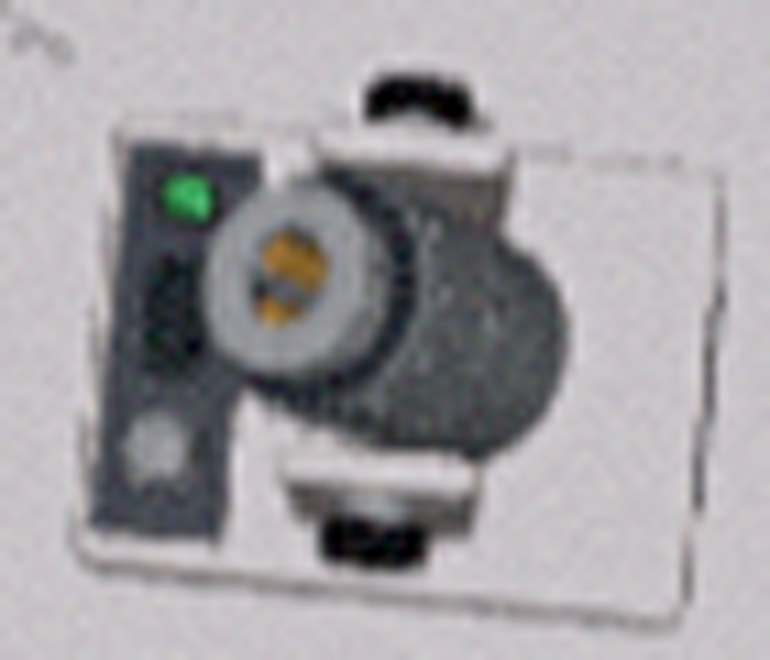

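View pics/c3.png

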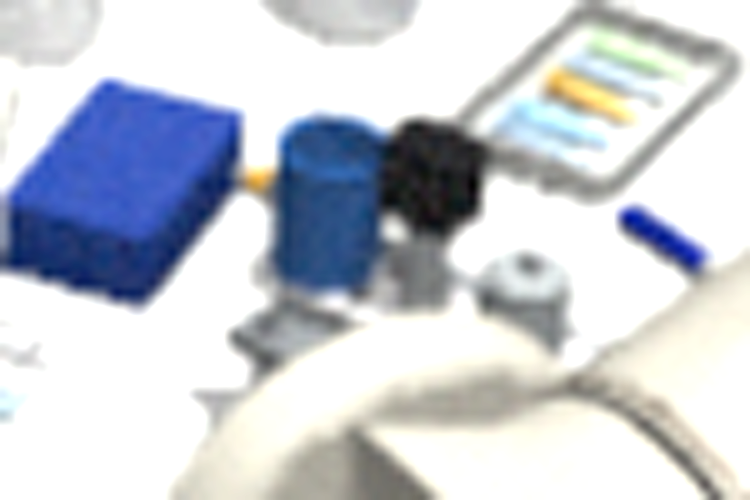

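View pics/c4.png

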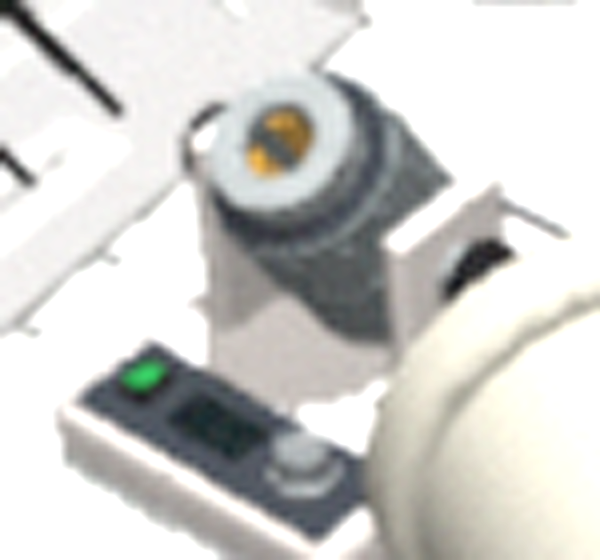

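View pics/c5.png

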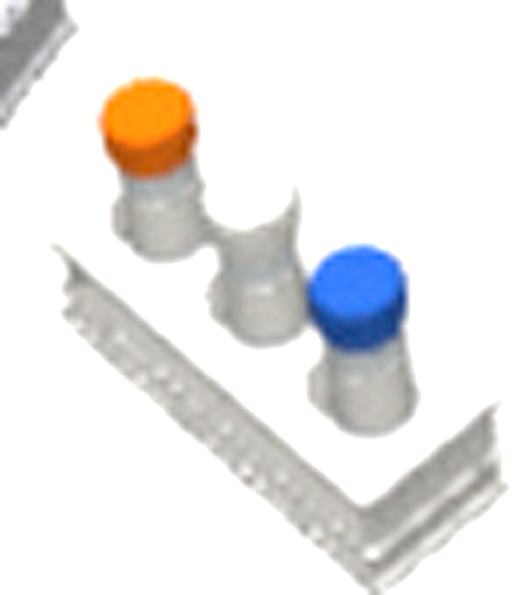

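View pics/c6.png

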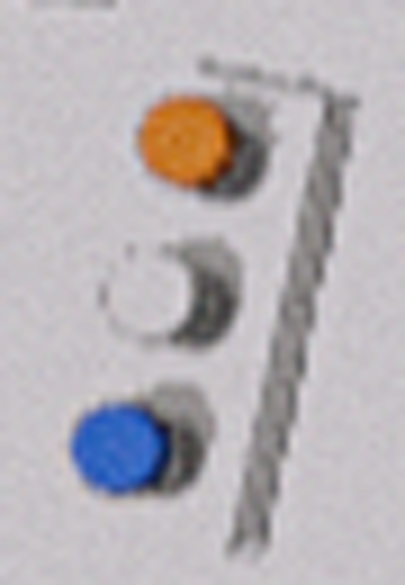

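```bash
python3 - <<'E'
from h import *
t=load("top0");s=load("scene0")
def cv(X,Y,sc,x0,y0): return ((X+.5)/sc-.5+x0,(Y+.5)/sc-.5+y0)
T=lambda n,*a:print(n,np.round(a,1))
m=tri(t,cv(287,280,11,210,115),s,cv(283,142,8,160,165)); print("socket",m)
sl=atz(t,cv(335,187,12,335,175),128); cw=atz(t,cv(287,472,12,335,175),111); gr=atz(t,cv(330,322,12,335,175),146)
print("sleeve",sl,"cw",cw,np.linalg.norm((sl-cw)[:2]),"mid",(sl+cw)/2,"grip",gr, "ang",np.degrees(np.arctan2(*(sl-cw)[[1,0]])))
print("stand corner chk")
sl2=atz(s,cv(332,148,10,275,125),128); g2=atz(s,cv(433,160,10,275,125),138);print("scene sleeve",sl2,"grip",g2)
# caps top at z=8+115=123
for n,a,b in(("or",(184,140),(149,108)),("wh",(150,297),None),("bl",(119,447),(358,277))):
    p=atz(t,cv(*a,9,135,155),123); print(n,p, atz(s,cv(*b,7,140,245),123) if b else "")
E
```

```text
socket [662.59649906 108.71825104 155.37419486]
sleeve [ 498.35633908 -308.31979807  128.        ] cw [ 420.56355372 -297.41560755  111.        ] 78.55328652816729 mid [ 459.4599464  -302.86770281  119.5       ] grip [ 460.27312142 -301.15545919  146.        ] ang -7.979145729252022
stand corner chk
scene sleeve [ 500.58845118 -306.6814412   128.        ] grip [ 461.79005812 -303.53811246  138.        ]
or [568.87958207 377.44544952 123.        ] [570.26187029 376.7392279  123.        ]
wh [510.86796569 389.02296424 123.        ] 
bl [455.83012548 399.4642537  123.        ] [457.38894347 399.10297252 123.        ]
```

```bash
cat > fit.py <<'E'
from h import *
t=load("top0");s=load("scene0")
def cv(X,Y,sc,x0,y0): return ((X+.5)/sc-.5+x0,(Y+.5)/sc-.5+y0)
a=atz(t,cv(420,98,11,210,115),100);b=atz(t,cv(372,548,11,210,115),100)
print("knobs",a,b,np.degrees(np.arctan2(*(a-b)[[1,0]])))
for z in(20,40,50):
    P=[atz(t,cv(*q,11,210,115),z)[:2] for q in((112,128),(722,175),(682,622),(82,565))]
    print(z,[ (np.linalg.norm(P[i]-P[(i+1)%4]).round(1), np.degrees(np.arctan2(*(P[i]-P[(i+1)%4])[::-1])).round(1)) for i in range(4)], np.mean(P,0))
E
python3 fit.py
```

```text
knobs [730.72472383  69.85061531 100.        ] [590.07383237  85.10796443 100.        ] -6.191050895031812
20 [(np.float64(200.7), np.float64(85.3)), (np.float64(148.3), np.float64(-5.6)), (np.float64(196.1), np.float64(-95.7)), (np.float64(144.8), np.float64(176.3))] [659.91170715  78.30681357]
40 [(np.float64(197.9), np.float64(85.3)), (np.float64(146.3), np.float64(-5.6)), (np.float64(193.4), np.float64(-95.7)), (np.float64(142.8), np.float64(176.3))] [656.16359198  77.84720095]
50 [(np.float64(196.5), np.float64(85.3)), (np.float64(145.2), np.float64(-5.6)), (np.float64(192.0), np.float64(-95.7)), (np.float64(141.8), np.float64(176.3))] [654.2895344   77.61739464]
```

Both views agree to about 2 mm: the head is at (461,-303) with yaw about -8°, the socket mouth at (663,109,155) leaning along 84.4°, and the orange tube at (569.5,377). Next I'll check the models by overlay.

```bash
cat >> h.py <<'E'
AZ=np.radians(84.4); SZ=np.array([.5*np.cos(AZ),.5*np.sin(AZ),np.sqrt(.75)]); SM=np.array([662.6,108.7,155.4])
SY=np.array([-np.sin(AZ),np.cos(AZ),0]);  # level, toward robot
SX=np.cross(SY,SZ)
def frame(x,z):
    z=z/np.linalg.norm(z); x=x-z*(x@z); x=x/np.linalg.norm(x); return np.c_[x,np.cross(z,x),z]
def circ(o,F,r,n=24):
    a=np.linspace(0,2*np.pi,n,endpoint=False); return o+r*(np.cos(a)[:,None]*F[:,0]+np.sin(a)[:,None]*F[:,1])
def headpts(o,F):
    P=[circ(o+F@[40,0,62],F,19.5),circ(o+F@[40,0,62],F,16.2),circ(o+F@[-40,0,45],F,15)]
    P.append(np.array([o+F@[x,y,80] for x in(-16,-8,0,8,16) for y in(-12,12)]+[o+F@[x,y,80] for x in(-16,16) for y in(-6,0,6)]))
    return np.vstack(P)
def delta(tcp,F):
    """shift in tool axes (mm->m) and rotvec from measured pose"""
    from cell import readout
    st=readout.observe(); R0=R.from_quat(st["tool_rot"]); p=np.array(st["tcp_pos"])
    return R0.inv().apply(np.array(tcp)-p)/1e3,(R0.inv()*R.from_matrix(F)).as_rotvec(),st
def show(tcp,F,tag=""):
    d,r,st=delta(tcp,F); print(tag,"shift",np.round(d,4),"rot",np.round(r,4),"| dist mm",round(np.linalg.norm(d)*1e3),"deg",round(np.degrees(np.linalg.norm(r)),1)); return d,r
def down(yawx): # tool x angle deg, pointing down
    a=np.radians(yawx); return frame(np.array([np.cos(a),np.sin(a),0]),np.array([0,0,-1.]))
def state():
    from cell import readout
    st=readout.observe(); print("t",round(st["time"],2),"tcp",np.round(st["tcp_pos"],1),"j",np.round(st["joint_positions"],2),"F",np.round(st["force"],1),"M",np.round(st["ft_torque"],2),"w",round(st["gripper_width"],1)); return st
E
python3 - <<'E'
from h import *
t=load("top0");s=load("scene0")
F=frame(SX,SZ); P=np.vstack([circ(SM,F,29),circ(SM,F,15)])
crop(t,210,115,50,50,8,"o1",proj(t,P)); crop(s,170,165,50,50,8,"o2",proj(s,P))
a=np.radians(-8);H=frame(np.array([np.cos(a),np.sin(a),0]),np.array([0,0,1.]));o=np.array([460.5,-302.5,66])
crop(t,335,175,50,50,8,"o3",proj(t,headpts(o,H))); crop(s,290,120,50,50,8,"o4",proj(s,headpts(o,H)))
v=[cv2.imread(f"pics/o{i}.png") for i in(1,2,3,4)]
cv2.imwrite("pics/o.png",cv2.resize(np.vstack([np.hstack(v[:2]),np.hstack(v[2:])]),(600,600)))
F=down(-8); show([460.5,-302.5,260],F)
E
```

```text
shift [-0.5357 -0.7036 -0.0286] rot [-8.0000e-04  2.4000e-03  2.9365e+00] | dist mm 885 deg 168.2
```

View pics/o.png

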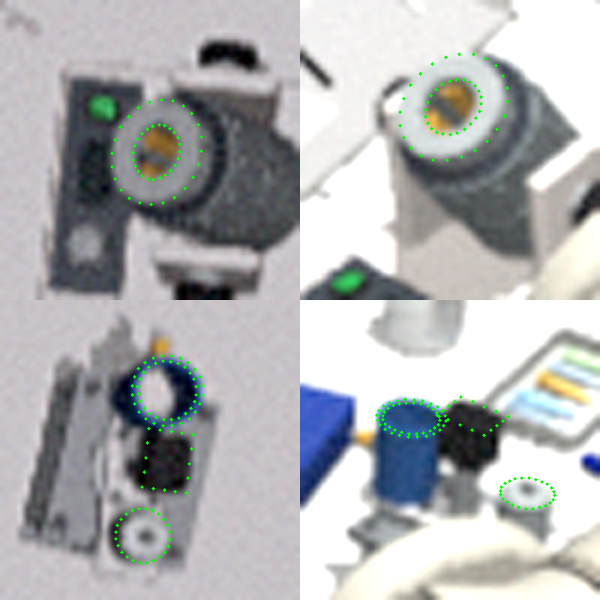

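Circles of 58, 30, 39 and 30 mm and the grip's top outline land on the picture edges in both views. The models hold, so I'm moving above the head.

>>> {"name": "carry_out", "arguments": {"series": [-0.0315,-0.0414,-0.002,0,0,0.173,0.0854,-0.063,-0.083,-0.004,0,0,0.346,0.0854,-0.0945,-0.124,-0.006,0,0,0.519,0.0854,-0.126,-0.1655,-0.008,0,0,0.69,0.0854,-0.1575,-0.207,-0.01,0,0,0.864,0.0854,-0.189,-0.248,-0.012,0,0,1.037,0.0854,-0.2205,-0.29,-0.014,0,0,1.21,0.0854,-0.252,-0.331,-0.016,0,0,1.382,0.0854,-0.2835,-0.3725,-0.018,0,0,1.555,0.0854,-0.315,-0.414,-0.02,0,0,1.728,0.0854], "squeeze": 40}}

```text
time: 1.35
tcp_pos: [350.9, 43.4, 251.2]
tool_rot: [0.862, 0.507, 0.0, 0.0]
force: [1.4, 0.1, 0.8]
gripper_width: 85.6
```

```bash
python3 - <<'E'
from h import *
state(); show([460.5,-302.5,230],down(-8))
E
```

```text
t 1.35 tcp [350.9  43.4 251.2] j [-0.22 -0.49  2.13  0.    1.51  0.28] F [1.4 0.1 0.8] M [-0.02  0.   -0.  ] w 85.6
 shift [-0.249   0.264   0.0212] rot [ 1.0000e-04 -4.0000e-04  1.2026e+00] | dist mm 363 deg 68.9
```

>>> {"name": "carry_out", "arguments": {"series": [-0.031,0.033,0.002,0,0,0.15,0.0854,-0.062,0.066,0.005,0,0,0.3,0.0854,-0.093,0.099,0.008,0,0,0.45,0.0854,-0.1245,0.132,0.01,0,0,0.6,0.0854,-0.1555,0.165,0.013,0,0,0.75,0.0854,-0.187,0.198,0.016,0,0,0.9,0.0854,-0.218,0.231,0.018,0,0,1.05,0.07,-0.249,0.264,0.021,0,0,1.203,0.06,-0.249,0.264,0.021,0,0,1.203,0.06,-0.249,0.264,0.021,0,0,1.203,0.06]}}

```text
time: 2.6
tcp_pos: [462.2, -299.6, 229.8]
tool_rot: [0.998, -0.067, -0.0, -0.001]
force: [-0.2, 0.3, 0.9]
gripper_width: 59.9
```

```bash
python3 - <<'E'
from h import *
from cell import camera
state(); show([460.5,-302.5,111],down(-8))
for n in("scene","top"):
    c=camera(n); np.save(f"pics/{n}1.npy",c,allow_pickle=True)
t=load("top1");s=load("scene1")
crop(t,320,160,70,70,8,"p1"); crop(s,280,100,80,80,7,"p2")
v=[cv2.imread(f"pics/p{i}.png") for i in(1,2)]; cv2.imwrite("pics/p.png",cv2.resize(np.hstack([cv2.resize(x,(400,400)) for x in v]),(800,400)))
E
```

```text
t 2.6 tcp [ 462.2 -299.6  229.8] j [-0.79  0.1   1.67  0.    1.38  0.91] F [-0.2  0.3  0.9] M [-0.01  0.03  0.  ] w 59.9
 shift [-0.0012  0.0033  0.1188] rot [-0.0012  0.0011  0.0065] | dist mm 119 deg 0.4
```

View pics/p.png

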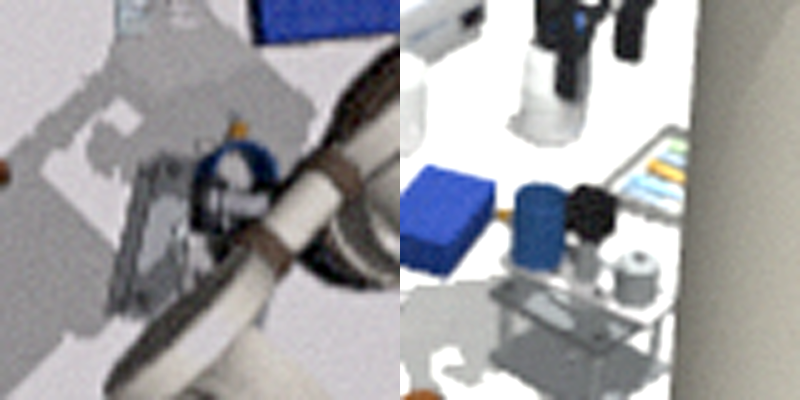

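The scene picture shows the head untouched on its stand, with the open fingers above it at about (575,70) and (628,30). I'm descending.

>>> {"name": "carry_out", "arguments": {"series": [-0.001,0.003,0.03,-0.001,0.001,0.006,0.06,-0.001,0.003,0.06,-0.001,0.001,0.006,0.06,-0.001,0.003,0.085,-0.001,0.001,0.006,0.06,-0.001,0.003,0.105,-0.001,0.001,0.006,0.06,-0.001,0.003,0.119,-0.001,0.001,0.006,0.06,-0.001,0.003,0.119,-0.001,0.001,0.006,0.06]}}

```text
time: 3.45
tcp_pos: [460.7, -302.1, 110.6]
tool_rot: [0.998, -0.07, -0.0, -0.0]
force: [-0.4, -0.5, -0.4]
gripper_width: 60.0
```

```bash
python3 - <<'E'
from h import *
from cell import camera
state(); show([460.5,-302.5,111],down(-8))
for n in("scene","top"):
    c=camera(n); np.save(f"pics/{n}2.npy",c,allow_pickle=True)
t=load("top2");s=load("scene2")
crop(t,320,160,70,70,8,"p1"); crop(s,280,100,80,80,7,"p2")
v=[cv2.imread(f"pics/p{i}.png") for i in(1,2)]; cv2.imwrite("pics/pb.png",cv2.resize(np.hstack([cv2.resize(x,(400,400)) for x in v]),(800,400)))
E
```

```text
t 3.45 tcp [ 460.7 -302.1  110.6] j [-0.8   0.22  1.78 -0.    1.14  0.91] F [-0.4 -0.5 -0.4] M [-0.    0.02 -0.04] w 60.0
 shift [-0.0001  0.0004 -0.0004] rot [-0.0002  0.0004  0.0002] | dist mm 1 deg 0.0
```

View pics/pb.png

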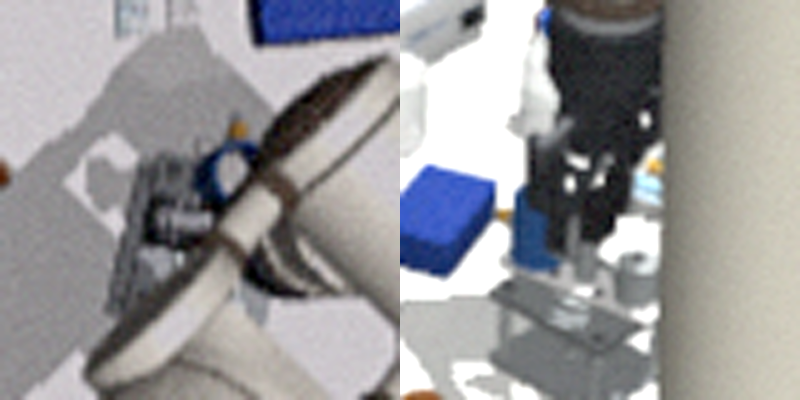

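The fingers straddle the black block at about (570,240) in the scene view, with no contact force. I'm closing.

>>> {"name": "carry_out", "arguments": {"series": [0,0,0,0,0,0,0.03,0,0,0,0,0,0,0.01,0,0,0,0,0,0,0.01,0,0,0,0,0,0,0.01], "squeeze": 90}}

```text
time: 4.05
tcp_pos: [461.5, -303.6, 112.1]
tool_rot: [0.998, -0.07, 0.001, 0.001]
force: [-0.4, 0.4, 5.5]
gripper_width: 23.2
```

```bash
python3 - <<'E'
from h import *
state(); show([460.5,-302.5,111],down(-8))
E
```

```text
t 4.05 tcp [ 461.5 -303.6  112.1] j [-0.8   0.22  1.77 -0.    1.14  0.91] F [-0.4  0.4  5.5] M [ 0.09  0.06 -0.04] w 23.2
 shift [-0.0012 -0.0009  0.0011] rot [ 0.0019 -0.0021 -0.0006] | dist mm 2 deg 0.2
```

Gripped at 23.2 mm. Lifting 75 mm.

>>> {"name": "carry_out", "arguments": {"series": [0,0,-0.005,0,0,0,0.01,0,0,-0.015,0,0,0,0.01,0,0,-0.035,0,0,0,0.01,0,0,-0.055,0,0,0,0.01,0,0,-0.075,0,0,0,0.01,0,0,-0.1,0,0,0,0.01,0,0,-0.13,0,0,0,0.01,0,0,-0.16,0,0,0,0.01,0,0,-0.16,0,0,0,0.01]}}

```text
time: 5.18
tcp_pos: [462.0, -303.9, 274.1]
tool_rot: [0.998, -0.07, 0.003, 0.002]
force: [0.2, -0.0, -3.0]
gripper_width: 22.7
```

```bash
python3 - <<'E'
from h import *
from cell import camera
st=state()
for n in("scene","top"):
    c=camera(n); np.save(f"pics/{n}3.npy",c,allow_pickle=True)
t=load("top3");s=load("scene3")
Fh=R.from_quat(st["tool_rot"]).as_matrix()@np.diag([1,-1,-1]); o=st["tcp_pos"]-Fh[:,2]*46.1
P=headpts(o,Fh); Q=np.vstack([circ(o,Fh,25),circ(o+Fh@[0,0,-55],Fh,7.5),P])
crop(t,320,160,70,70,8,"p1",proj(t,Q)); crop(s,280,80,80,80,7,"p2",proj(s,Q))
v=[cv2.imread(f"pics/p{i}.png") for i in(1,2)]; cv2.imwrite("pics/pc.png",cv2.resize(np.hstack([cv2.resize(x,(400,400)) for x in v]),(800,400)))
# target preinsert
F=frame(SY,-SZ)
show(SM+SZ*(46.1+80),F,"pre")
E
```

```text
t 5.17 tcp [ 462.  -303.9  274.1] j [-0.8   0.07  1.61 -0.    1.46  0.91] F [ 0.2 -0.  -3. ] M [ 0.   -0.04  0.06] w 22.7
pre shift [ 0.1399 -0.4984  0.0055] rot [0.0173 0.8023 2.995 ] | dist mm 518 deg 177.7
```

View pics/pc.png

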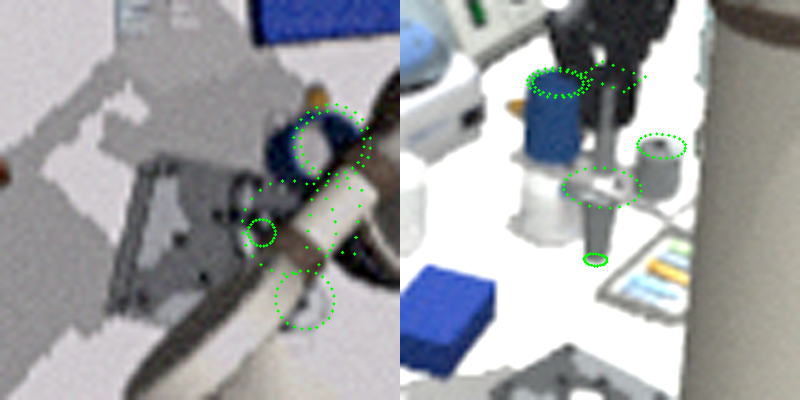

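The head hangs upright in the grip and the overlay agrees within a pixel or so: shank end at (596,260), sleeve top at (557,83). The weight reads 3.0 N. Next I'll check the pipettes' clearance and plan the carry.

```bash
python3 - <<'E'
from h import *
t=load("top0");s=load("scene0"); f=.64
def q(a,b): return tri(t,(a[0]*f-.2,a[1]*f-.2),s,(b[0]*f-.2,b[1]*f-.2)).round()
print("pip1 tip",q((366,170),(254,290)),"top",q((363,57),(172,209)))
print("pip4 tip",q((461,168),(313,242)),"top",q((463,57),(239,168)))
show([560,-70,310],down(85),"A")
E
```

```text
pip1 tip [786. 119.  99.] top [981. 117. 224.]
pip4 tip [795. -90.  87.] top [983. -86. 218.]
A shift [ 0.0659 -0.2441 -0.0398] rot [-1.0000e-04  2.0000e-04 -1.6237e+00] | dist mm 256 deg 93.0
```

>>> {"name": "carry_out", "arguments": {"series": [0.0066,-0.0244,-0.004,0,0,-0.162,0.01,0.0132,-0.0488,-0.008,0,0,-0.325,0.01,0.0198,-0.073,-0.012,0,0,-0.487,0.01,0.0264,-0.0976,-0.016,0,0,-0.65,0.01,0.033,-0.122,-0.02,0,0,-0.812,0.01,0.0396,-0.146,-0.024,0,0,-0.974,0.01,0.046,-0.171,-0.028,0,0,-1.137,0.01,0.0528,-0.195,-0.032,0,0,-1.3,0.01,0.0594,-0.22,-0.036,0,0,-1.46,0.01,0.066,-0.244,-0.04,0,0,-1.624,0.01]}}

```text
time: 6.52
tcp_pos: [559.7, -69.4, 308.6]
tool_rot: [0.735, 0.678, -0.001, -0.001]
force: [0.3, -0.8, -3.0]
gripper_width: 22.6
```

```bash
python3 - <<'E'
from h import *
st=state()
F=frame(SY,-SZ)
d,r=show(SM+SZ*(46.1+90),F,"pre")
E
```

```text
t 6.53 tcp [559.7 -69.4 308.6] j [-0.34  0.09  1.52 -0.    1.53 -0.26] F [ 0.3 -0.8 -3. ] M [-0.01 -0.03 -0.02] w 22.6
pre shift [0.2539 0.0892 0.0351] rot [ 0.4103 -0.4085 -1.515 ] | dist mm 271 deg 92.9
```

```bash
python3 - <<'E'
from h import *
F=frame(SY,-SZ)
d,r=show(SM+SZ*(46.1+125),F,"pre")
for i in range(1,11): print([round(float(v),4) for v in np.r_[d*i/10,r*i/10]])
E
```

```text
pre shift [0.2714 0.0894 0.0048] rot [ 0.4103 -0.4085 -1.515 ] | dist mm 286 deg 92.9
[0.0271, 0.0089, 0.0005, 0.041, -0.0408, -0.1515]
[0.0543, 0.0179, 0.001, 0.0821, -0.0817, -0.303]
[0.0814, 0.0268, 0.0014, 0.1231, -0.1225, -0.4545]
[0.1086, 0.0358, 0.0019, 0.1641, -0.1634, -0.606]
[0.1357, 0.0447, 0.0024, 0.2052, -0.2042, -0.7575]
[0.1628, 0.0536, 0.0029, 0.2462, -0.2451, -0.909]
[0.19, 0.0626, 0.0033, 0.2872, -0.2859, -1.0605]
[0.2171, 0.0715, 0.0038, 0.3283, -0.3268, -1.212]
[0.2443, 0.0805, 0.0043, 0.3693, -0.3676, -1.3635]
[0.2714, 0.0894, 0.0048, 0.4103, -0.4085, -1.515]
```

>>> {"name": "carry_out", "arguments": {"series": [0.027,0.009,0,0.041,-0.041,-0.151,0.01,0.054,0.018,0.001,0.082,-0.082,-0.303,0.01,0.081,0.027,0.001,0.123,-0.122,-0.454,0.01,0.109,0.036,0.002,0.164,-0.163,-0.606,0.01,0.136,0.045,0.002,0.205,-0.204,-0.757,0.01,0.163,0.054,0.003,0.246,-0.245,-0.909,0.01,0.19,0.063,0.003,0.287,-0.286,-1.06,0.01,0.217,0.071,0.004,0.328,-0.327,-1.212,0.01,0.244,0.08,0.004,0.369,-0.368,-1.363,0.01,0.271,0.089,0.005,0.41,-0.408,-1.515,0.01]}}

```text
time: 7.78
tcp_pos: [672.4, 192.7, 302.7]
tool_rot: [0.047, 0.964, -0.26, -0.013]
force: [0.6, -0.2, -3.9]
gripper_width: 23.0
```

```bash
python3 - <<'E'
from h import *
st=state()
F=frame(SY,-SZ)
d,r=show(SM+SZ*(46.1+70),F,"pre")
E
```

```text
t 7.78 tcp [672.4 192.7 302.7] j [ 0.31  0.67  0.87 -0.49  1.8  -1.23] F [ 0.6 -0.2 -3.9] M [ 0.52 -0.02 -0.01] w 23.0
pre shift [0.0015 0.0005 0.0538] rot [-0.0026 -0.0014  0.0008] | dist mm 54 deg 0.2
```

>>> {"name": "carry_out", "arguments": {"series": [0.001,0,0.02,-0.002,-0.001,0,0.01,0.001,0,0.04,-0.002,-0.001,0,0.01,0.001,0,0.05,-0.002,-0.001,0,0.01,0.001,0,0.05,-0.002,-0.001,0,0.01]}}

```text
time: 8.28
tcp_pos: [668.5, 166.5, 260.6]
tool_rot: [0.05, 0.965, -0.258, -0.013]
force: [1.2, 0.5, -2.0]
gripper_width: 22.7
```

```bash
cat > look.py <<'E'
from h import *
from cell import camera
import sys
k=sys.argv[1]; st=state()
for n in("scene","top"): np.save(f"pics/{n}{k}.npy",camera(n),allow_pickle=True)
t=load("top"+k);s=load("scene"+k)
Fh=R.from_quat(st["tool_rot"]).as_matrix()@np.diag([1,-1,-1]); o=st["tcp_pos"]-Fh[:,2]*46.1
S=frame(SX,SZ)
Q=np.vstack([circ(o,Fh,25),circ(o+Fh@[0,0,-55],Fh,7.5),circ(SM,S,29),headpts(o,Fh)])
if len(sys.argv)>2: Q=None
pt=proj(t,Q) if Q is not None else None; ps=proj(s,Q) if Q is not None else None
crop(t,205,110,65,65,8,"p1",pt); crop(s,160,145,70,70,8,"p2",ps)
cv2.imwrite(f"pics/l{k}.png",np.hstack([cv2.resize(cv2.imread(f"pics/p{i}.png"),(400,400)) for i in(1,2)]))
print("head est in socket frame", (S.T@(o-SM)).round(1),"tilt",np.degrees(np.arccos(np.clip(Fh[:,2]@SZ,-1,1))).round(2))
E
python3 look.py 4
```

```text
t 8.28 tcp [668.5 166.5 260.6] j [ 0.28  0.64  1.   -0.49  1.7  -1.21] F [ 1.2  0.5 -2. ] M [ 0.55 -0.04 -0.05] w 22.7
head est in socket frame [-2.3 -0.2 74. ] tilt 0.09
```

View pics/l4.png

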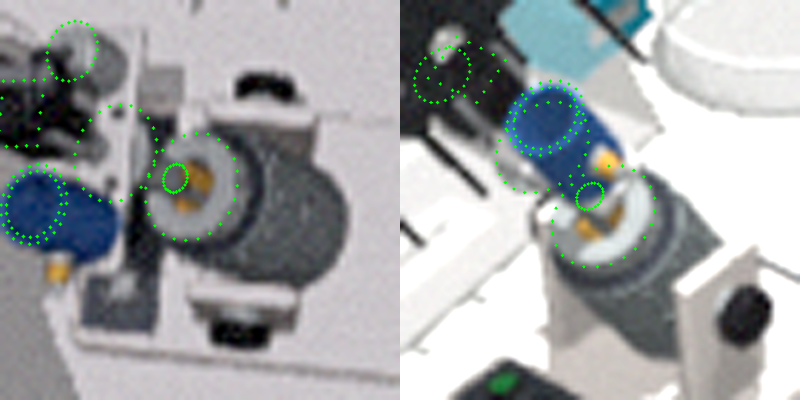

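```bash
python3 - <<'E'
from h import *
from cell import readout
t=load("top4");s=load("scene4");st=readout.observe()
Fh=R.from_quat(st["tool_rot"]).as_matrix()@np.diag([1,-1,-1]); o=st["tcp_pos"]-Fh[:,2]*46.1
crop(s,155,140,50,60,10,"q1"); crop(t,195,110,50,60,10,"q2")
Q=np.vstack([circ(o,Fh,25),circ(o+Fh@[0,0,-55],Fh,7.5),headpts(o,Fh)])
crop(s,155,140,50,60,10,"q3",proj(s,Q)); crop(t,195,110,50,60,10,"q4",proj(t,Q))
for a,b,n in((1,3,"qs"),(2,4,"qt")): cv2.imwrite(f"pics/{n}.png",cv2.resize(np.hstack([cv2.imread(f"pics/q{a}.png"),cv2.imread(f"pics/q{b}.png")]),(800,480)))
E
```

View pics/qs.png

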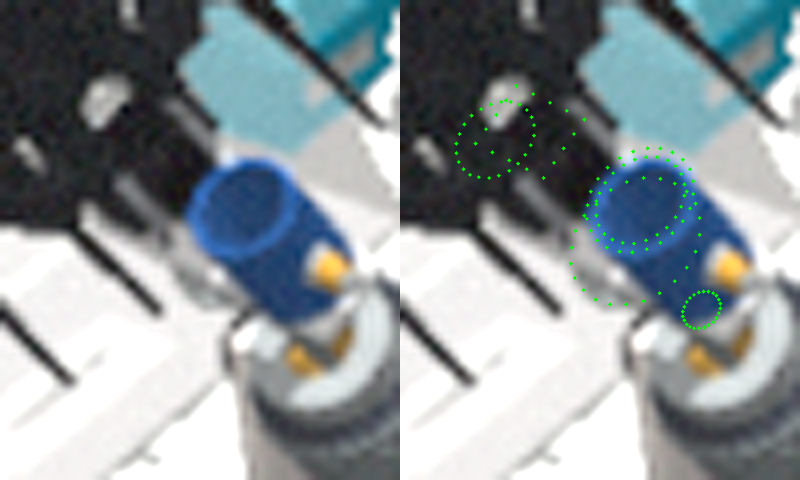

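View pics/qt.png

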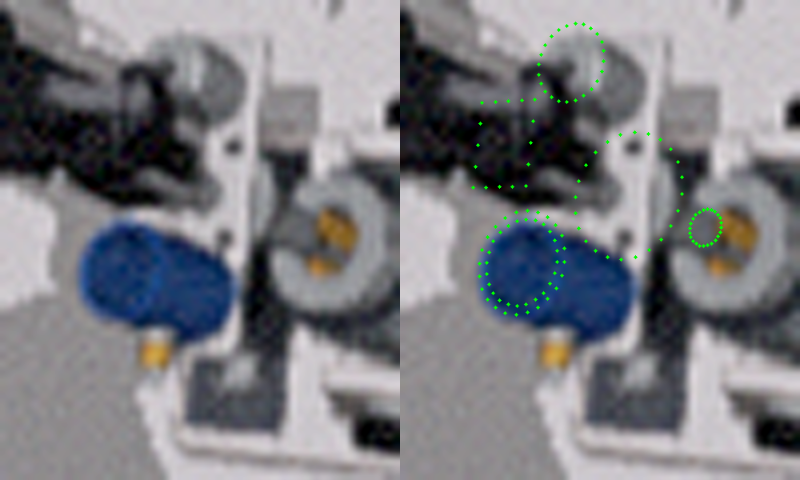

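The overlay agrees within about 0.6 px (2 mm), and the shank end at about (300,230) in the top view points into the bore. I'm starting the insertion with a small correction.

```bash
python3 - <<'E'
from h import *
F=frame(SY,-SZ)
show(SM+SZ*(46.1+45)-1.2*SY,F); show(SM+SZ*(46.1+20)-1.2*SY,F)
E
```

```text
shift [-0.0001  0.0028  0.0313] rot [ 0.0018  0.002  -0.007 ] | dist mm 31 deg 0.4
 shift [-0.0001  0.0028  0.0563] rot [ 0.0018  0.002  -0.007 ] | dist mm 56 deg 0.4
```

>>> {"name": "carry_out", "arguments": {"series": [0,0.003,0.01,0.002,0.002,-0.007,0.01,0,0.003,0.021,0.002,0.002,-0.007,0.01,0,0.003,0.031,0.002,0.002,-0.007,0.01,0,0.003,0.04,0.002,0.002,-0.007,0.01,0,0.003,0.04,0.002,0.002,-0.007,0.01]}}

```text
time: 9.0
tcp_pos: [667.4, 148.8, 225.6]
tool_rot: [0.047, 0.965, -0.259, -0.013]
force: [0.1, -0.7, -2.4]
gripper_width: 22.9
```

```bash
python3 look.py 5; python3 - <<'E'
from h import *
t=load("top5");s=load("scene5")
crop(s,155,140,50,60,10,"q1"); crop(t,205,110,50,60,10,"q2")
cv2.imwrite("pics/q5.png",cv2.resize(np.hstack([cv2.imread(f"pics/q{a}.png") for a in(1,2)]),(800,480)))
E
```

```text
t 9.0 tcp [667.4 148.8 225.6] j [ 0.25  0.64  1.07 -0.49  1.62 -1.2 ] F [ 0.1 -0.7 -2.4] M [ 0.32 -0.19  0.03] w 22.9
head est in socket frame [-0.2 -0.8 34.9] tilt 0.12
```

View pics/q5.png

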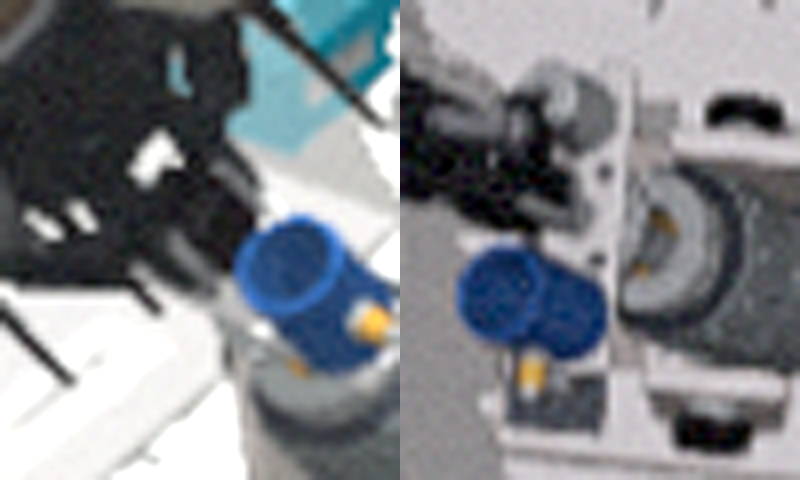

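The shank is about 20 mm inside the bore with no contact force. I'm continuing to just before the leaves.

>>> {"name": "carry_out", "arguments": {"series": [0,0,0.007,0,0,0,0.01,0,0,0.014,0,0,0,0.01,0,0,0.021,0,0,0,0.01,0,0,0.021,0,0,0,0.01]}}

```text
time: 9.6
tcp_pos: [666.8, 138.2, 207.9]
tool_rot: [0.047, 0.965, -0.259, -0.013]
force: [3.1, -4.4, -3.5]
gripper_width: 22.8
```

```bash
python3 look.py 6 n; python3 - <<'E'
from h import *
from cell import readout
st=readout.observe(); print(R.from_quat(st["tool_rot"]).inv().apply(st["force"]).round(1)); show(SM+SZ*46.1-1.2*SY,frame(SY,-SZ))
E
```

```text
t 9.6 tcp [666.8 138.2 207.9] j [ 0.24  0.63  1.11 -0.49  1.59 -1.19] F [ 3.1 -4.4 -3.5] M [-0.21 -0.77  0.38] w 22.8
head est in socket frame [-0.5 -1.3 14.3] tilt 0.09
[-3.8 -2.   4.6]
 shift [0.0001 0.0004 0.0145] rot [-0.0015 -0.0002 -0.0002] | dist mm 14 deg 0.1
```

>>> {"name": "carry_out", "arguments": {"series": [-0.001,-0.0007,0,0,0,0,0.01,-0.001,-0.0007,0.003,0,0,0,0.01,-0.001,-0.0007,0.003,0,0,0,0.01]}}

```text
time: 10.07
tcp_pos: [667.3, 137.1, 206.3]
tool_rot: [0.047, 0.965, -0.259, -0.013]
force: [0.9, -2.4, -0.7]
gripper_width: 23.0
```

```bash
cat > f.py <<'E'
from h import *
st=state(); q=R.from_quat(st["tool_rot"]).inv(); print("F-weight tool",q.apply(np.array(st["force"])-[0.1,-.7,-2.6]).round(1),"M tool",q.apply(st["ft_torque"]).round(2)); show(SM+SZ*46.1-1.2*SY,frame(SY,-SZ))
E
python3 f.py
```

```text
t 10.07 tcp [667.3 137.1 206.3] j [ 0.24  0.63  1.11 -0.49  1.58 -1.19] F [ 0.9 -2.4 -0.7] M [-0.22 -0.28  0.17] w 23.0
F-weight tool [-0.9 -2.4 -0.8] M tool [ 0.19 -0.35 -0.  ]
 shift [0.0007 0.0006 0.0123] rot [-0.0005 -0.0002  0.    ] | dist mm 12 deg 0.0
```

>>> {"name": "carry_out", "arguments": {"series": [-0.0003,-0.0007,0.001,0,0,0,0.01,-0.0003,-0.0007,0.003,0,0,0,0.01,-0.0003,-0.0007,0.005,0,0,0,0.01,-0.0003,-0.0007,0.005,0,0,0,0.01]}}

```text
time: 10.58
tcp_pos: [667.4, 134.2, 202.3]
tool_rot: [0.047, 0.965, -0.258, -0.013]
force: [0.9, 1.2, 1.9]
gripper_width: 22.9
```

```bash
python3 f.py
```

```text
t 10.57 tcp [667.4 134.2 202.3] j [ 0.23  0.63  1.12 -0.49  1.57 -1.19] F [0.9 1.2 1.9] M [ 0.22 -0.23  0.09] w 22.9
F-weight tool [-0.6 -0.6 -4.9] M tool [-0.24 -0.23  0.02]
 shift [0.0011 0.0011 0.0074] rot [0.0001 0.0002 0.0002] | dist mm 8 deg 0.0
```

Sideways forces are now near zero and the axial push is growing (5 N). Pressing on.

>>> {"name": "carry_out", "arguments": {"series": [0,0,0.002,0,0,0,0.01,0,0,0.004,0,0,0,0.01,0,0,0.006,0,0,0,0.01,0,0,0.006,0,0,0,0.01]}}

```text
time: 11.08
tcp_pos: [667.3, 131.6, 197.8]
tool_rot: [0.047, 0.965, -0.258, -0.012]
force: [1.6, 5.0, 5.9]
gripper_width: 23.0
```

```bash
python3 f.py
```

```text
t 11.07 tcp [667.3 131.6 197.8] j [ 0.23  0.63  1.13 -0.49  1.56 -1.19] F [1.6 5.  5.9] M [ 0.31 -0.01 -0.05] w 23.0
F-weight tool [ -0.9   0.8 -10.3] M tool [-0.31  0.05  0.04]
 shift [0.0013 0.0011 0.0023] rot [ 0.0006  0.0011 -0.0001] | dist mm 3 deg 0.1
```

>>> {"name": "carry_out", "arguments": {"series": [0,0,0.002,0,0,0,0.01,0,0,0.004,0,0,0,0.01,0,0,0.004,0,0,0,0.01]}}

```text
time: 11.45
tcp_pos: [667.4, 130.8, 196.7]
tool_rot: [0.047, 0.965, -0.258, -0.011]
force: [-0.8, 9.5, 13.3]
gripper_width: 23.0
```

```bash
python3 f.py
```

```text
t 11.45 tcp [667.4 130.8 196.7] j [ 0.23  0.63  1.13 -0.49  1.56 -1.19] F [-0.8  9.5 13.3] M [ 0.3   0.62 -0.36] w 23.0
F-weight tool [  1.8   0.8 -18.8] M tool [-0.23  0.73 -0.01]
 shift [0.0015 0.0012 0.0009] rot [ 0.002   0.0031 -0.001 ] | dist mm 2 deg 0.2
```

>>> {"name": "carry_out", "arguments": {"series": [0,0,0.002,0,0,0,0.01,0,0,0.003,0,0,0,0.01,0,0,0.003,0,0,0,0.01]}}

```text
time: 11.82
tcp_pos: [667.6, 130.7, 196.6]
tool_rot: [0.047, 0.965, -0.257, -0.01]
force: [-4.4, 15.1, 21.6]
gripper_width: 23.0
```

```bash
python3 f.py;python3 look.py 7
```

```text
t 11.82 tcp [667.6 130.7 196.6] j [ 0.23  0.63  1.14 -0.49  1.55 -1.19] F [-4.4 15.1 21.6] M [ 0.34  1.25 -0.78] w 23.0
F-weight tool [  5.9   1.2 -28.6] M tool [-0.21  1.5   0.04]
 shift [0.0016 0.0012 0.0008] rot [ 0.0034  0.0052 -0.0018] | dist mm 2 deg 0.4
t 11.82 tcp [667.6 130.7 196.6] j [ 0.23  0.63  1.14 -0.49  1.55 -1.19] F [-4.4 15.1 21.6] M [ 0.34  1.25 -0.78] w 23.0
head est in socket frame [-1.  -3.   0.8] tilt 0.36
```

View pics/l7.png

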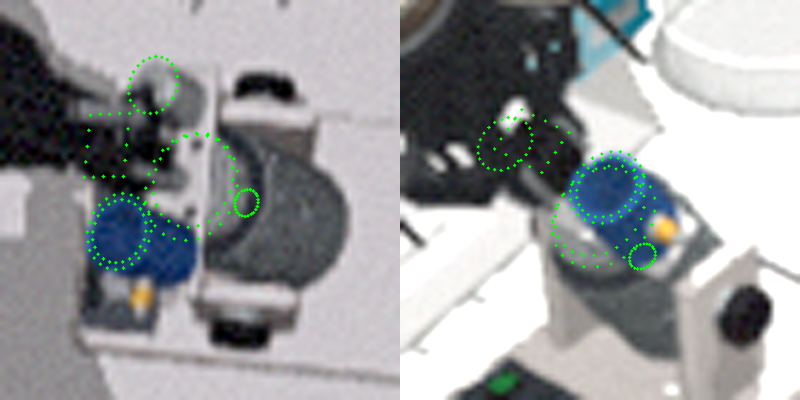

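The push rose to 29 N with only 0.1 mm of travel, so this is the hard stop: flange on the rim. I'm unloading and letting go.

>>> {"name": "carry_out", "arguments": {"series": [0,0,-0.004,0,0,0,0.01,0,0,-0.008,0,0,0,0.01,0,0,-0.008,0,0,0,0.01]}}

```text
time: 12.3
tcp_pos: [667.2, 131.1, 196.7]
tool_rot: [0.047, 0.965, -0.259, -0.013]
force: [2.4, 0.9, -2.1]
gripper_width: 22.8
```

```bash
python3 f.py
```

```text
t 12.3 tcp [667.2 131.1 196.7] j [ 0.23  0.64  1.13 -0.49  1.56 -1.19] F [ 2.4  0.9 -2.1] M [ 0.37 -0.53  0.31] w 22.8
F-weight tool [-2.1  1.3 -1.4] M tool [-0.42 -0.58 -0.02]
 shift [0.0012 0.001  0.0011] rot [-0.0006 -0.0007  0.0005] | dist mm 2 deg 0.1
```

>>> {"name": "carry_out", "arguments": {"series": [0,0,0,0,0,0,0.035,0,0,0,0,0,0,0.06,0,0,0,0,0,0,0.06,0,0,0,0,0,0,0.06,0,0,-0.02,0,0,0,0.06,0,0,-0.05,0,0,0,0.06,0,0,-0.09,0,0,0,0.07,0,0,-0.13,0,0,0,0.07,0,0,-0.13,0,0,0,0.07]}}

```text
time: 13.42
tcp_pos: [674.7, 198.5, 315.8]
tool_rot: [0.047, 0.965, -0.257, -0.008]
force: [0.7, 0.1, 0.7]
gripper_width: 70.0
```

```bash
cat > look2.py <<'E'
from h import *
from cell import camera
import sys
k=sys.argv[1]; state()
for n in("scene","top"): np.save(f"pics/{n}{k}.npy",camera(n),allow_pickle=True)
t=load("top"+k);s=load("scene"+k)
Fh=frame(SY,SZ); off=np.array(eval(sys.argv[2])) if len(sys.argv)>2 else np.zeros(3); o=SM+Fh@off
Q=np.vstack([circ(o,Fh,25),headpts(o,Fh)])
crop(t,205,110,65,65,8,"p1",proj(t,Q)); crop(s,160,145,70,70,8,"p2",proj(s,Q)); crop(t,205,110,65,65,8,"p3"); crop(s,160,145,70,70,8,"p4")
v=[cv2.resize(cv2.imread(f"pics/p{i}.png"),(400,400)) for i in(1,2,3,4)]
cv2.imwrite(f"pics/l{k}.png",cv2.resize(np.vstack([np.hstack(v[:2]),np.hstack(v[2:])]),(600,600)))
E
python3 look2.py 8
```

```text
t 13.43 tcp [674.7 198.5 315.8] j [ 0.31  0.67  0.84 -0.49  1.81 -1.23] F [0.7 0.1 0.7] M [ 0.26 -0.01  0.04] w 70.0
```

View pics/l8.png

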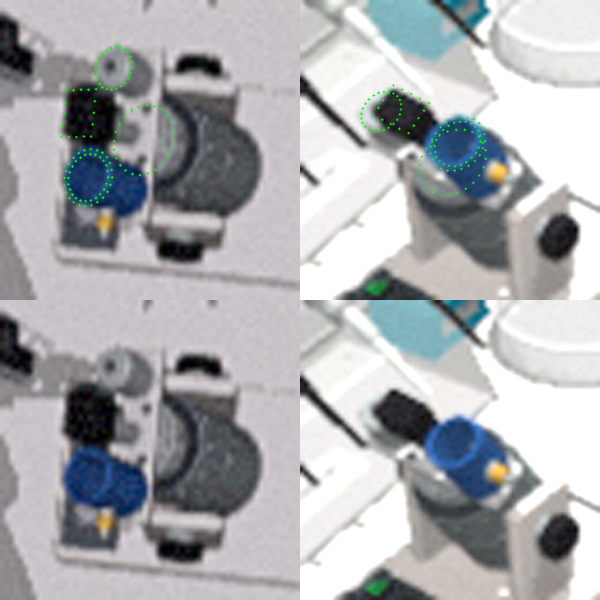

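The head stays home after release: the overlay drawn for "home at socket_mouth" coincides with the block (90,112), the sleeve ring (90,177) and the counterweight (115,67). Now the orange tube.

```bash
python3 - <<'E'
from h import *
d,r=show([569.5,377.1,220],down(169))
for i in range(1,6): print([round(float(v),3) for v in np.r_[d*i/5,r*i/5]])
E
```

```text
shift [ 0.1211  0.1922 -0.0063] rot [-0.5231  0.0254  0.0925] | dist mm 227 deg 30.5
[0.024, 0.038, -0.001, -0.105, 0.005, 0.018]
[0.048, 0.077, -0.003, -0.209, 0.01, 0.037]
[0.073, 0.115, -0.004, -0.314, 0.015, 0.055]
[0.097, 0.154, -0.005, -0.419, 0.02, 0.074]
[0.121, 0.192, -0.006, -0.523, 0.025, 0.092]
```

>>> {"name": "carry_out", "arguments": {"series": [0.024,0.038,-0.005,-0.105,0.005,0.018,0.07,0.048,0.077,-0.007,-0.209,0.01,0.037,0.07,0.073,0.115,-0.006,-0.314,0.015,0.055,0.07,0.097,0.154,-0.005,-0.419,0.02,0.074,0.07,0.121,0.192,-0.006,-0.523,0.025,0.092,0.07,0.121,0.192,-0.006,-0.523,0.025,0.092,0.07,0.121,0.192,-0.006,-0.523,0.025,0.092,0.07]}}

```text
time: 14.4
tcp_pos: [569.8, 375.3, 219.0]
tool_rot: [0.096, 0.995, -0.001, -0.001]
force: [0.0, -0.3, 0.3]
gripper_width: 70.1
```

```bash
python3 - <<'E'
from h import *
state();show([569.5,377.1,92],down(169))
E
```

```text
t 14.4 tcp [569.8 375.3 219. ] j [ 0.41  0.44  1.27 -0.    1.43 -0.97] F [ 0.  -0.3  0.3] M [0.03 0.01 0.  ] w 70.1
 shift [0.0006 0.002  0.127 ] rot [-0.0026 -0.0008 -0.0005] | dist mm 127 deg 0.2
```

>>> {"name": "carry_out", "arguments": {"series": [0.001,0.002,0.03,-0.002,-0.001,0,0.07,0.001,0.002,0.06,-0.002,-0.001,0,0.07,0.001,0.002,0.09,-0.002,-0.001,0,0.07,0.001,0.002,0.115,-0.002,-0.001,0,0.07,0.001,0.002,0.127,-0.002,-0.001,0,0.07,0.001,0.002,0.127,-0.002,-0.001,0,0.07]}}

```text
time: 15.15
tcp_pos: [569.2, 377.9, 92.0]
tool_rot: [0.096, 0.995, 0.0, -0.0]
force: [0.1, -0.1, -0.6]
gripper_width: 70.0
```

```bash
python3 - <<'E'
from h import *
from cell import camera
state();show([569.5,377.1,92],down(169))
for n in("scene","top"): np.save(f"pics/{n}9.npy",camera(n),allow_pickle=True)
t=load("top9");s=load("scene9")
crop(s,140,230,70,90,6,"q1"); crop(t,130,140,70,90,6,"q2")
cv2.imwrite("pics/q9.png",np.hstack([cv2.imread(f"pics/q{a}.png") for a in(1,2)])[:600,:800])
E
```

```text
t 15.15 tcp [569.2 377.9  92. ] j [ 0.41  0.56  1.38  0.    1.21 -0.97] F [ 0.1 -0.1 -0.6] M [ 0.01 -0.05 -0.04] w 70.0
 shift [-0.0005 -0.0007 -0.    ] rot [ 0.0003 -0.0003 -0.0006] | dist mm 1 deg 0.0
```

View pics/q9.png

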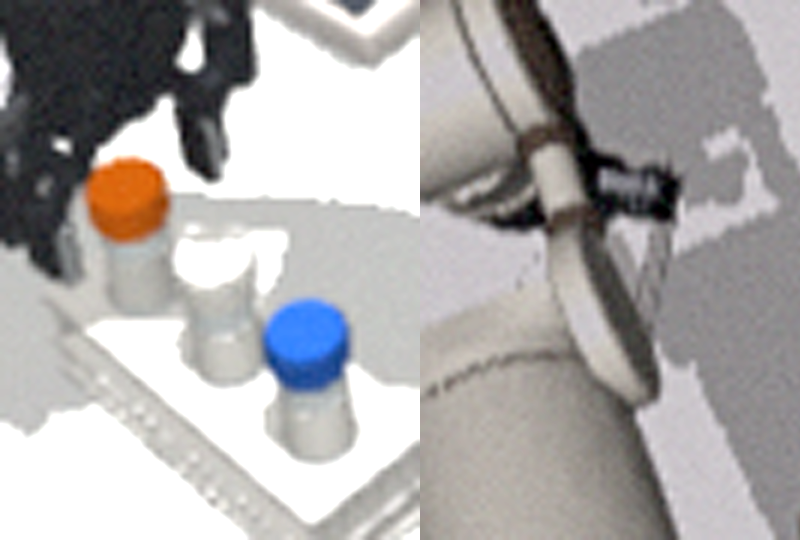

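The open fingers stand either side of the orange cap, at (65,250) and (210,165), with the cap at (127,200). Blue and white are undisturbed. I'm closing.

>>> {"name": "carry_out", "arguments": {"series": [0,0,0,0,0,0,0.04,0,0,0,0,0,0,0.02,0,0,0,0,0,0,0.02,0,0,0,0,0,0,0.02], "squeeze": 60}}

```text
time: 15.75
tcp_pos: [569.6, 378.6, 93.7]
tool_rot: [0.096, 0.995, 0.001, 0.001]
force: [-0.5, -1.6, 5.6]
gripper_width: 31.4
```

```bash
python3 - <<'E'
from h import *
state()
E
```

```text
t 15.75 tcp [569.6 378.6  93.7] j [ 0.41  0.55  1.37  0.    1.21 -0.97] F [-0.5 -1.6  5.6] M [-0.25  0.02 -0.08] w 31.4
```

>>> {"name": "carry_out", "arguments": {"series": [0,0,-0.01,0,0,0,0.02,0,0,-0.03,0,0,0,0.02,0,0,-0.055,0,0,0,0.02,0,0,-0.085,0,0,0,0.02,0,0,-0.12,0,0,0,0.02,0,0,-0.16,0,0,0,0.02,0,0,-0.19,0,0,0,0.02,0,0,-0.19,0,0,0,0.02]}}

```text
time: 16.75
tcp_pos: [570.1, 379.0, 287.2]
tool_rot: [0.096, 0.995, 0.003, 0.004]
force: [-0.4, 0.3, -1.0]
gripper_width: 31.9
```

```bash
cat >> h.py <<'E'
def tubepts(tip,F): # F z axis tip->cap
    return np.vstack([circ(tip+F[:,2]*z,F,r,16) for z,r in((115,17),(95,17),(90,14.75),(20,14.75),(0,3))])
E
cat > lt.py <<'E'
from h import *
from cell import camera
import sys
k=sys.argv[1];L=float(sys.argv[2]);st=state()
for n in("scene","top"): np.save(f"pics/{n}{k}.npy",camera(n),allow_pickle=True)
t=load("top"+k);s=load("scene"+k)
F=R.from_quat(st["tool_rot"]).as_matrix()@np.diag([1,-1,-1]); tip=st["tcp_pos"]-F[:,2]*L
P=tubepts(tip,F); c=proj(s,P).mean(0).astype(int); x0,y0=max(c[0]-35,0),max(c[1]-40,0)
crop(s,x0,y0,70,80,7,"q1"); crop(s,x0,y0,70,80,7,"q2",proj(s,P))
cv2.imwrite(f"pics/lt{k}.png",cv2.resize(np.hstack([cv2.imread(f"pics/q{a}.png") for a in(1,2)]),(800,456)))
E
python3 lt.py 10 85.7
```

```text
t 16.75 tcp [570.1 379.  287.2] j [ 0.41  0.41  1.18  0.    1.54 -0.97] F [-0.4  0.3 -1. ] M [-0.01 -0.05  0.  ] w 31.9
```

View pics/lt10.png

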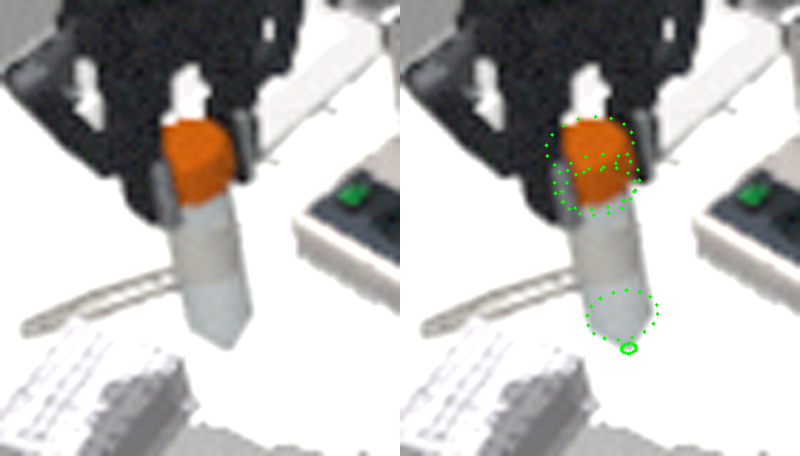

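The tube hangs straight from the cap and the overlay fits (tip at (628,348)). I'm carrying it to the sleeve.

```bash
cat >> h.py <<'E'
FT=frame(SY,-SZ)
HO=SM-1.2*SY-1.0*FT[:,1]+1.0*SZ
FLOOR=HO+40*SY+12*SZ
E
python3 - <<'E'
from h import *
print(FLOOR)
d,r=show(FLOOR+SZ*(85.7+85),FT)
for i in range(1,7): print([round(float(v),3) for v in np.r_[d*i/6,r*i/6]])
E
```

```text
[624.53495646 118.0933024  167.15833025]
 shift [-0.0967 -0.1596 -0.0331] rot [ 0.5243 -0.0247 -0.092 ] | dist mm 190 deg 30.5
[-0.016, -0.027, -0.006, 0.087, -0.004, -0.015]
[-0.032, -0.053, -0.011, 0.175, -0.008, -0.031]
[-0.048, -0.08, -0.017, 0.262, -0.012, -0.046]
[-0.064, -0.106, -0.022, 0.35, -0.016, -0.061]
[-0.081, -0.133, -0.028, 0.437, -0.021, -0.077]
[-0.097, -0.16, -0.033, 0.524, -0.025, -0.092]
```

>>> {"name": "carry_out", "arguments": {"series": [-0.01,-0.016,-0.02,0.087,-0.004,-0.015,0.02,-0.03,-0.047,-0.035,0.175,-0.008,-0.031,0.02,-0.048,-0.08,-0.035,0.262,-0.012,-0.046,0.02,-0.064,-0.106,-0.035,0.35,-0.016,-0.061,0.02,-0.081,-0.133,-0.035,0.437,-0.021,-0.077,0.02,-0.097,-0.16,-0.033,0.524,-0.025,-0.092,0.02,-0.097,-0.16,-0.033,0.524,-0.025,-0.092,0.02,-0.097,-0.16,-0.033,0.524,-0.025,-0.092,0.02]}}

```text
time: 17.85
tcp_pos: [632.8, 203.3, 314.3]
tool_rot: [0.047, 0.965, -0.258, -0.013]
force: [0.4, 0.6, -0.2]
gripper_width: 31.7
```

```bash
cat > lu.py <<'E'
from h import *
from cell import camera
import sys
k=sys.argv[1];st=state()
q=R.from_quat(st["tool_rot"]).inv(); print("F-weight tool",q.apply(np.array(st["force"])-[0,0,-1.0]).round(1),"M tool",q.apply(st["ft_torque"]).round(2))
F=R.from_quat(st["tool_rot"]).as_matrix()@np.diag([1,-1,-1]); tip=st["tcp_pos"]-F[:,2]*85.7
print("tip in floor frame (toolx,tooly,up)",((np.c_[FT[:,0],FT[:,1],SZ]).T@(tip-FLOOR)).round(1)); show(FLOOR+SZ*(85.7+float(sys.argv[2])),FT)
if k!="-":
    for n in("scene","top"): np.save(f"pics/{n}{k}.npy",camera(n),allow_pickle=True)
    t=load("top"+k);s=load("scene"+k)
    P=tubepts(tip,F)
    H=frame(SY,SZ);P=np.vstack([P,circ(FLOOR+50*SZ,H,19.5)])
    w=55;i=0;v=[]
    for c,x0,y0 in((t,195,110),(s,165,130)):
        for pts in(None,proj(c,P)):
            crop(c,x0,y0,w,w,7,f"q{i}",pts); v.append(cv2.imread(f"pics/q{i}.png")); i+=1
    cv2.imwrite(f"pics/lu{k}.png",cv2.resize(np.vstack([np.hstack(v[:2]),np.hstack(v[2:])]),(600,600)))
E
python3 lu.py 11 45
```

```text
t 17.85 tcp [632.8 203.3 314.3] j [ 0.34  0.57  0.99 -0.48  1.79 -1.19] F [ 0.4  0.6 -0.2] M [ 0.28 -0.05  0.02] w 31.7
F-weight tool [-0.3  0.1 -1.1] M tool [-0.29 -0.03 -0.01]
tip in floor frame (toolx,tooly,up) [ 0.1  0.7 84.6]
 shift [-0.0001 -0.0006  0.0396] rot [ 0.0016 -0.0007  0.0005] | dist mm 40 deg 0.1
```

View pics/lu11.png

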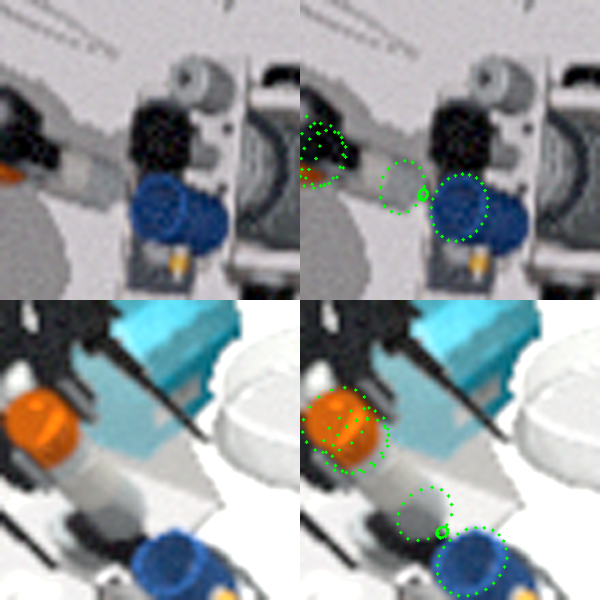

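Tube and sleeve line up in both views (tip at (423,195), sleeve mouth centre at (460,207)). Lowering into the sleeve.

>>> {"name": "carry_out", "arguments": {"series": [0,-0.0006,0.015,0.002,0,0,0.02,0,-0.0006,0.03,0.002,0,0,0.02,0,-0.0006,0.045,0.002,0,0,0.02,0,-0.0006,0.055,0.002,0,0,0.02,0,-0.0006,0.055,0.002,0,0,0.02]}}

```text
time: 18.58
tcp_pos: [630.2, 174.4, 266.5]
tool_rot: [0.047, 0.965, -0.259, -0.013]
force: [-1.2, 0.9, -2.5]
gripper_width: 31.7
```

```bash
python3 lu.py 12 20
```

```text
t 18.57 tcp [630.2 174.4 266.5] j [ 0.3   0.55  1.12 -0.48  1.69 -1.18] F [-1.2  0.9 -2.5] M [ 0.71  0.01 -0.01] w 31.7
F-weight tool [1.2 1.4 0.9] M tool [-0.71  0.07 -0.03]
tip in floor frame (toolx,tooly,up) [ 0.  -0.8 28.6]
 shift [0.0001 0.0006 0.0086] rot [-0.0016 -0.0015  0.0003] | dist mm 9 deg 0.1
```

View pics/lu12.png

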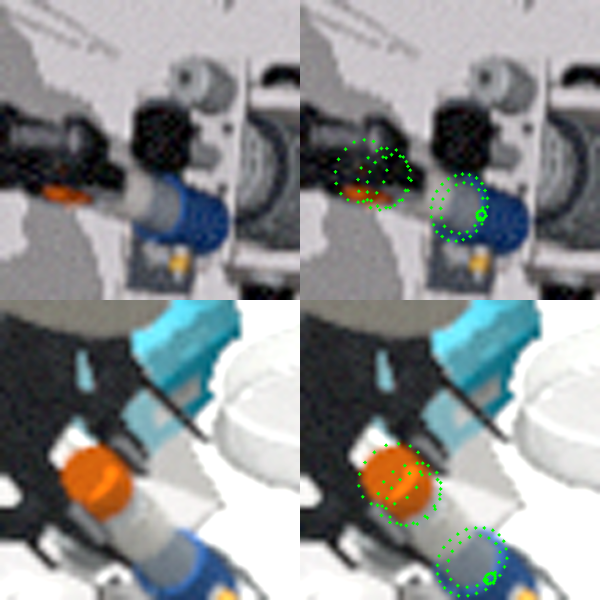

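The tip is in the sleeve. Continuing slowly.

>>> {"name": "carry_out", "arguments": {"series": [0,0.0006,0.004,-0.001,-0.001,0,0.02,0,0.0006,0.008,-0.001,-0.001,0,0.02,0,0.0006,0.012,-0.001,-0.001,0,0.02,0,0.0006,0.012,-0.001,-0.001,0,0.02]}}

```text
time: 19.18
tcp_pos: [630.0, 169.1, 256.7]
tool_rot: [0.047, 0.965, -0.259, -0.012]
force: [-0.6, 1.1, -1.8]
gripper_width: 31.6
```

```bash
python3 lu.py - 0
```

```text
t 19.18 tcp [630.  169.1 256.7] j [ 0.3   0.55  1.14 -0.48  1.66 -1.17] F [-0.6  1.1 -1.8] M [ 0.61  0.09 -0.  ] w 31.6
F-weight tool [0.7 1.3 0.2] M tool [-0.6   0.13 -0.07]
tip in floor frame (toolx,tooly,up) [-0.6 -0.5 17.5]
 shift [0.0005 0.0004 0.0175] rot [-0.0009  0.001  -0.0002] | dist mm 17 deg 0.1
```

>>> {"name": "carry_out", "arguments": {"series": [0,0,0.004,0,0,0,0.02,0,0,0.008,0,0,0,0.02,0,0,0.008,0,0,0,0.02]}}

```text
time: 19.55
tcp_pos: [629.6, 165.0, 249.7]
tool_rot: [0.047, 0.965, -0.259, -0.012]
force: [-1.4, 1.4, -1.4]
gripper_width: 31.7
```

```bash
python3 lu.py - 0
```

```text
t 19.55 tcp [629.6 165.  249.7] j [ 0.29  0.54  1.16 -0.48  1.65 -1.17] F [-1.4  1.4 -1.4] M [ 0.68  0.09 -0.09] w 31.7
F-weight tool [ 1.5  1.3 -0.3] M tool [-0.67  0.18  0.  ]
tip in floor frame (toolx,tooly,up) [-0.6 -0.5  9.4]
 shift [0.0005 0.0004 0.0094] rot [-0.0008  0.001  -0.0002] | dist mm 9 deg 0.1
```

>>> {"name": "carry_out", "arguments": {"series": [0,0,0.003,0,0,0,0.02,0,0,0.006,0,0,0,0.02,0,0,0.006,0,0,0,0.02]}}

```text
time: 19.92
tcp_pos: [629.5, 162.3, 244.8]
tool_rot: [0.047, 0.965, -0.259, -0.012]
force: [-1.6, 2.8, -0.7]
gripper_width: 31.6
```

```bash
python3 lu.py - 0
```

```text
t 19.93 tcp [629.5 162.3 244.8] j [ 0.29  0.54  1.17 -0.48  1.64 -1.17] F [-1.6  2.8 -0.7] M [ 0.83  0.05 -0.06] w 31.6
F-weight tool [ 1.8  2.1 -1.6] M tool [-0.82  0.14 -0.01]
tip in floor frame (toolx,tooly,up) [-0.7 -0.3  3.8]
 shift [0.0006 0.0003 0.0038] rot [-0.0004  0.0016 -0.0002] | dist mm 4 deg 0.1
```

>>> {"name": "carry_out", "arguments": {"series": [0,0,0.002,0,0,0,0.02,0,0,0.004,0,0,0,0.02,0,0,0.004,0,0,0,0.02]}}

```text
time: 20.3
tcp_pos: [629.3, 160.4, 241.7]
tool_rot: [0.047, 0.965, -0.259, -0.012]
force: [-0.6, 3.5, 1.8]
gripper_width: 31.9
```

```bash
python3 lu.py 13 0
```

```text
t 20.3 tcp [629.3 160.4 241.7] j [ 0.28  0.54  1.17 -0.48  1.63 -1.17] F [-0.6  3.5  1.8] M [ 0.87  0.15 -0.15] w 31.9
F-weight tool [ 1.   1.6 -4.2] M tool [-0.85  0.28  0.01]
tip in floor frame (toolx,tooly,up) [-0.8 -0.5  0.1]
 shift [0.0007 0.0004 0.0001] rot [-0.0005  0.0019 -0.0004] | dist mm 1 deg 0.1
```

View pics/lu13.png

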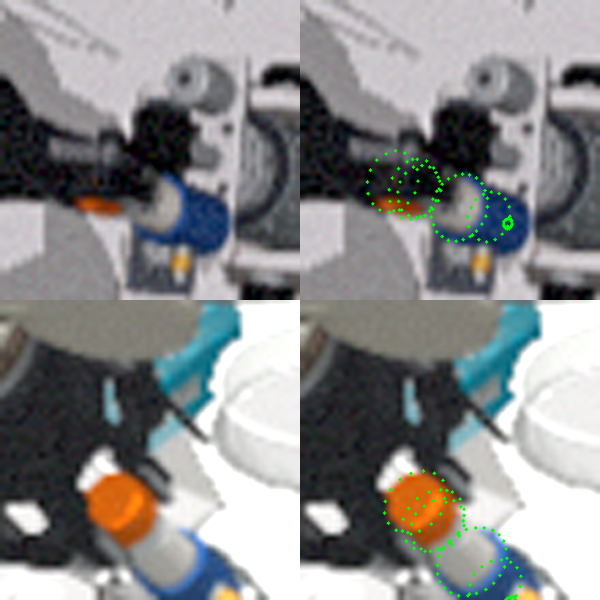

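>>> {"name": "carry_out", "arguments": {"series": [0.0005,0,0.002,0,0,0,0.02,0.0005,0,0.003,0,0,0,0.02,0.0005,0,0.003,0,0,0,0.02]}}

```text
time: 20.78
tcp_pos: [629.3, 160.0, 241.5]
tool_rot: [0.047, 0.965, -0.258, -0.01]
force: [-1.3, 8.8, 8.6]
gripper_width: 32.1
```

```bash
python3 lu.py - 0
```

```text
t 20.77 tcp [629.3 160.  241.5] j [ 0.28  0.54  1.18 -0.48  1.62 -1.17] F [-1.3  8.8  8.6] M [ 0.8   0.38 -0.25] w 32.1
F-weight tool [  2.1   2.7 -12.7] M tool [-0.76  0.52 -0.  ]
tip in floor frame (toolx,tooly,up) [-1.1 -0.5 -0.3]
 shift [ 0.0006  0.0006 -0.0003] rot [ 0.0012  0.0049 -0.0014] | dist mm 1 deg 0.3
```

>>> {"name": "carry_out", "arguments": {"series": [0,0,0.002,0,0,0,0.02,0,0,0.003,0,0,0,0.02,0,0,0.003,0,0,0,0.02]}}

```text
time: 21.15
tcp_pos: [629.6, 159.8, 241.3]
tool_rot: [0.047, 0.965, -0.257, -0.008]
force: [-5.1, 13.8, 16.8]
gripper_width: 31.9
```

```bash
python3 lu.py 14 0
```

```text
t 21.15 tcp [629.6 159.8 241.3] j [ 0.28  0.54  1.18 -0.48  1.62 -1.17] F [-5.1 13.8 16.8] M [ 0.88  0.76 -0.46] w 31.9
F-weight tool [  6.3   2.7 -22.1] M tool [-0.8   0.96 -0.01]
tip in floor frame (toolx,tooly,up) [-1.6 -0.5 -0.5]
 shift [ 0.001   0.0007 -0.0005] rot [ 0.003   0.0079 -0.0023] | dist mm 1 deg 0.5
```

The push is stiff (22 N for 0.2 mm) at the expected depth (-0.5 mm), so the tube is on the bottom. Unloading and releasing.

>>> {"name": "carry_out", "arguments": {"series": [0,0,-0.003,0,0,0,0.02,0,0,-0.006,0,0,0,0.02,0,0,-0.006,0,0,0,0.02]}}

```text
time: 21.62
tcp_pos: [629.0, 160.3, 241.7]
tool_rot: [0.047, 0.965, -0.259, -0.012]
force: [0.4, 3.6, 2.7]
gripper_width: 31.8
```

```bash
python3 lu.py - 0
```

```text
t 21.62 tcp [629.  160.3 241.7] j [ 0.28  0.54  1.18 -0.48  1.63 -1.17] F [0.4 3.6 2.7] M [ 0.75 -0.01 -0.04] w 31.8
F-weight tool [-0.1  1.3 -5.1] M tool [-0.74  0.08  0.01]
tip in floor frame (toolx,tooly,up) [-0.4 -0.6  0. ]
 shift [0.0003 0.0005 0.    ] rot [-0.0008  0.0019 -0.0006] | dist mm 1 deg 0.1
```

>>> {"name": "carry_out", "arguments": {"series": [0,0,0,0,0,0,0.045,0,0,0,0,0,0,0.06,0,0,0,0,0,0,0.065,0,0,0,0,0,0,0.065,0,0,-0.02,0,0,0,0.065,0,0,-0.05,0,0,0,0.065,0,0,-0.09,0,0,0,0.065,0,0,-0.13,0,0,0,0.065,0,0,-0.15,0,0,0,0.065,0,0,-0.15,0,0,0,0.065]}}

```text
time: 22.88
tcp_pos: [636.4, 235.8, 373.1]
tool_rot: [0.047, 0.965, -0.258, -0.01]
force: [-0.9, -0.4, -1.2]
gripper_width: 65.0
```

```bash
cat > lf.py <<'E'
from h import *
from cell import camera
import sys
k=sys.argv[1];st=state()
for n in("scene","top"): np.save(f"pics/{n}{k}.npy",camera(n),allow_pickle=True)
t=load("top"+k);s=load("scene"+k)
H=frame(SY,SZ); fl=SM+40*SY+12*SZ
P=np.vstack([circ(fl+SZ*115,H,17),circ(fl+SZ*95,H,17),headpts(SM,H),circ(SM,H,25)])
i=0;v=[]
for c,x0,y0 in((t,195,105),(s,165,140)):
    for pts in(None,proj(c,P)):
        crop(c,x0,y0,60,60,6,f"q{i}",pts); v.append(cv2.imread(f"pics/q{i}.png")); i+=1
cv2.imwrite(f"pics/lf{k}.png",cv2.resize(np.vstack([np.hstack(v[:2]),np.hstack(v[2:])]),(600,600)))
E
python3 lf.py 15
```

```text
t 22.88 tcp [636.4 235.8 373.1] j [ 0.38  0.63  0.8  -0.5   1.93 -1.22] F [-0.9 -0.4 -1.2] M [ 0.18 -0.    0.02] w 65.0
```

View pics/lf15.png

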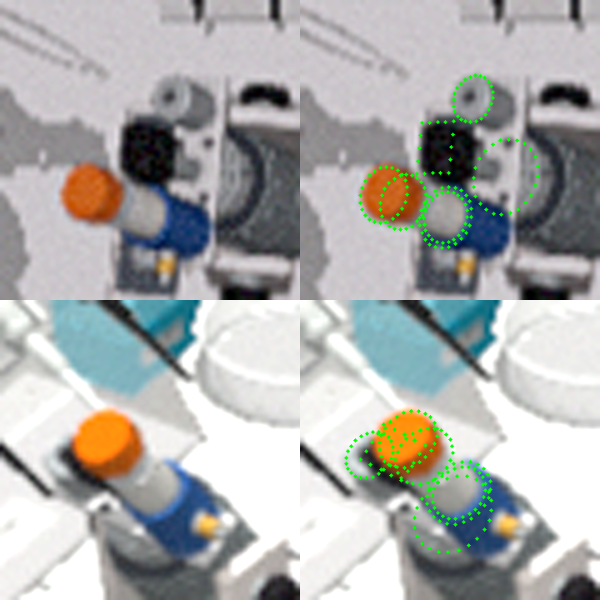

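The tube stands in the sleeve: cap at (92,192) in the top view and (107,443) in the scene view, close to the overlay for "on the bottom". I'll put a number on its height.

```bash
cat > ht.py <<'E'
from h import *
from scipy.optimize import least_squares
import sys
k=sys.argv[1]
H=frame(SY,SZ); fl=SM+40*SY+12*SZ
t,s=load("top"+k),load("scene"+k)
def meas(c):
    hsv=cv2.cvtColor(c["color"],cv2.COLOR_RGB2HSV); m=((hsv[...,0]>3)&(hsv[...,0]<20)&(hsv[...,1]>150)&(hsv[...,2]>90)).astype(np.uint8)
    p=proj(c,fl+SZ*105)[0]; n,l,st,ce=cv2.connectedComponentsWithStats(m); i=1+np.argmin(np.linalg.norm(ce[1:]-p,axis=1)-.05*st[1:,4]); return ce[i],st[i]
def pred(c,d):
    o=fl+H@d; P=np.vstack([circ(o+SZ*z,H,17,48) for z in(115,95)]); h=cv2.convexHull(proj(c,P).astype(np.float32)); M=cv2.moments(h); return np.array([M["m10"]/M["m00"],M["m01"]/M["m00"]]),M["m00"]
for c in(t,s): print(meas(c),pred(c,np.zeros(3)))
r=least_squares(lambda d:np.r_[meas(t)[0]-pred(t,d)[0],meas(s)[0]-pred(s,d)[0]],np.zeros(3)); print("cap offset in head frame mm",r.x.round(1),"res px",r.fun.round(2))
E
python3 ht.py 15
```

```text
(array([213.  , 143.29]), array([208, 138,  11,  11, 100], dtype=int32)) (array([213.17996067, 144.19661309]), 127.321053924039)
(array([185.96992481, 168.35338346]), array([179, 162,  14,  13, 133], dtype=int32)) (array([187.68692064, 169.06730037]), 157.95109634893015)
cap offset in head frame mm [0. 0. 0.] res px [-0.18 -0.91 -1.72 -0.71]
```

```bash
sed -i 's/np.zeros(3)); print/np.zeros(3)+1e-3,diff_step=500.0); print/; s/>150)&(hsv\[...,2\]>90/>110)\&(hsv[...,2]>60/' ht.py; python3 ht.py 15; python3 - <<'E'
from h import *
# same method bias check: cap on rack at start
for n in("top0","scene0"):
    c=load(n);hsv=cv2.cvtColor(c["color"],cv2.COLOR_RGB2HSV); m=((hsv[...,0]>3)&(hsv[...,0]<20)&(hsv[...,1]>110)&(hsv[...,2]>60)).astype(np.uint8)
    N,l,st,ce=cv2.connectedComponentsWithStats(m); H=np.eye(3); o=np.array([569.5,377.5,8.])
    P=np.vstack([circ(o+[0,0,z],H,17,48) for z in(115,95)]);h=cv2.convexHull(proj(c,P).astype(np.float32));M=cv2.moments(h);p=np.array([M["m10"],M["m01"]])/M["m00"]
    i=1+np.argmin(np.linalg.norm(ce[1:]-p,axis=1)); print(n,ce[i],st[i],p,M["m00"])
E
```

```text
(array([212.95412844, 143.24770642]), array([207, 138,  13,  11, 109], dtype=int32)) (array([213.17996067, 144.19661309]), 127.321053924039)
(array([185.91666667, 168.49305556]), array([179, 162,  14,  14, 144], dtype=int32)) (array([187.68692064, 169.06730037]), 157.95109634893015)
cap offset in head frame mm [-3.4 -0.9  1.8] res px [ 0.25  0.29 -0.38 -0.08]
top0 [155.56097561 170.29268293] [151 166  10  10  82] [155.68133985 170.29821165] 97.70306378102396
scene0 [160.83333333 262.58333333] [154 256  14  14 156] [161.40816362 262.99412091] 177.96983027516399
```

The cap sits 1.8 mm above and 3.4 mm inward of the nominal position, which is within measurement error. To confirm the seating, I'll press the cap top lightly with shut fingers and read the contact height.

```bash
python3 - <<'E'
from h import *
state(); show(FLOOR-2*SY+SZ*135,FT); show(FLOOR-2*SY+SZ*120,FT)
E
```

```text
t 22.98 tcp [635.8 234.8 370.4] j [ 0.38  0.63  0.8  -0.5   1.92 -1.22] F [-0.4  0.1 -1.2] M [ 0.23 -0.07 -0.02] w 65.2
 shift [-0.0021  0.0002  0.0996] rot [-0.0012  0.0005  0.0001] | dist mm 100 deg 0.1
 shift [-0.0021  0.0003  0.1146] rot [-0.0012  0.0005  0.0001] | dist mm 115 deg 0.1
```

>>> {"name": "carry_out", "arguments": {"series": [-0.002,0,0,0,0,0,0.03,-0.002,0,0,0,0,0,0,-0.002,0,0,0,0,0,0,-0.002,0,0.03,0,0,0,0,-0.002,0,0.06,0,0,0,0,-0.002,0,0.09,0,0,0,0,-0.002,0,0.106,0,0,0,0,-0.002,0,0.106,0,0,0,0], "squeeze": 30}}

```text
time: 23.98
tcp_pos: [632.5, 181.6, 278.9]
tool_rot: [0.047, 0.965, -0.259, -0.013]
force: [-1.3, 0.2, 0.1]
gripper_width: 0.1
```

```bash
cat > g.py <<'E'
from h import *
st=state(); q=R.from_quat(st["tool_rot"]).inv(); print("F tool",q.apply(st["force"]).round(1),"tcp over floor",(np.c_[FT[:,0],FT[:,1],SZ].T@(st["tcp_pos"]-FLOOR)).round(1))
E
python3 g.py
```

```text
t 23.98 tcp [632.5 181.6 278.9] j [ 0.31  0.56  1.08 -0.48  1.71 -1.18] F [-1.3  0.2  0.1] M [ 0.17 -0.07  0.05] w 0.1
F tool [ 1.3  0.  -0.2] tcp over floor [ -1.7  -0.5 128.7]
```

>>> {"name": "carry_out", "arguments": {"series": [0,0,0.004,0,0,0,0,0,0,0.008,0,0,0,0,0,0,0.011,0,0,0,0,0,0,0.011,0,0,0,0]}}

```text
time: 24.48
tcp_pos: [632.3, 176.6, 270.1]
tool_rot: [0.047, 0.965, -0.259, -0.012]
force: [0.8, 0.1, 0.4]
gripper_width: -0.2
```

```bash
python3 g.py
```

```text
t 24.48 tcp [632.3 176.6 270.1] j [ 0.3   0.55  1.1  -0.48  1.69 -1.18] F [0.8 0.1 0.4] M [ 0.28  0.   -0.03] w -0.2
F tool [-0.8  0.  -0.4] tcp over floor [ -2.   -0.4 118.6]
```

>>> {"name": "carry_out", "arguments": {"series": [0,0,0.002,0,0,0,0,0,0,0.004,0,0,0,0,0,0,0.006,0,0,0,0,0,0,0.006,0,0,0,0]}}

```text
time: 24.98
tcp_pos: [632.4, 174.5, 267.0]
tool_rot: [0.047, 0.965, -0.258, -0.01]
force: [-1.3, 4.1, 5.4]
gripper_width: 0.4
```

```bash
python3 g.py
```

```text
t 24.98 tcp [632.4 174.5 267. ] j [ 0.3   0.55  1.11 -0.48  1.68 -1.18] F [-1.3  4.1  5.4] M [ 0.29  0.22 -0.17] w 0.4
F tool [ 1.6  0.7 -6.6] tcp over floor [ -2.3  -0.6 114.9]
```

Contact is 114.9 mm above the sleeve floor, against a tube length of 115, so the tube is seated. One slightly firmer press, then I'll back off.

>>> {"name": "carry_out", "arguments": {"series": [0,0,0.003,0,0,0,0,0,0,0.003,0,0,0,0,0,0,-0.01,0,0,0,0,0,0,-0.04,0,0,0,0,0,0,-0.09,0,0,0,0,0,0,-0.14,0,0,0,0,0,0.04,-0.19,0,0,0,0,0,0.08,-0.2,0,0,0,0,0,0.08,-0.2,0,0,0,0,0,0.08,-0.2,0,0,0,0]}}

```text
time: 26.22
tcp_pos: [648.5, 341.6, 397.5]
tool_rot: [0.047, 0.965, -0.259, -0.012]
force: [-0.2, -0.5, 0.4]
gripper_width: -0.4
```

```bash
python3 lf.py 16; python3 ht.py 16; python3 - <<'E'
import cv2;from h import *
for n in("top","scene"): cv2.imwrite(f"pics/full_{n}.png",load(n+"16")["color"][:,:,::-1])
cv2.imwrite("pics/full.png",cv2.resize(np.hstack([cv2.imread("pics/full_top.png"),cv2.imread("pics/full_scene.png")]),(800,300)))
E
```

```text
t 26.23 tcp [648.5 341.6 397.5] j [ 0.49  0.97  0.23 -0.53  2.18 -1.24] F [-0.2 -0.5  0.4] M [ 0.26 -0.05 -0.03] w -0.4
(array([212.87155963, 143.30275229]), array([207, 138,  13,  11, 109], dtype=int32)) (array([213.17996067, 144.19661309]), 127.321053924039)
(array([185.86013986, 168.55244755]), array([179, 162,  14,  14, 143], dtype=int32)) (array([187.68692064, 169.06730037]), 157.95109634893015)
cap offset in head frame mm [-3.3 -1.1  1.9] res px [ 0.26  0.31 -0.41 -0.1 ]
```

View pics/lf16.png

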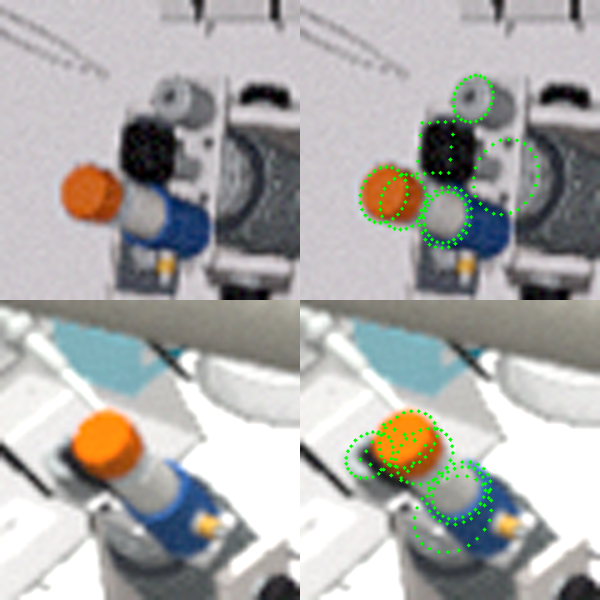

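View pics/full.png

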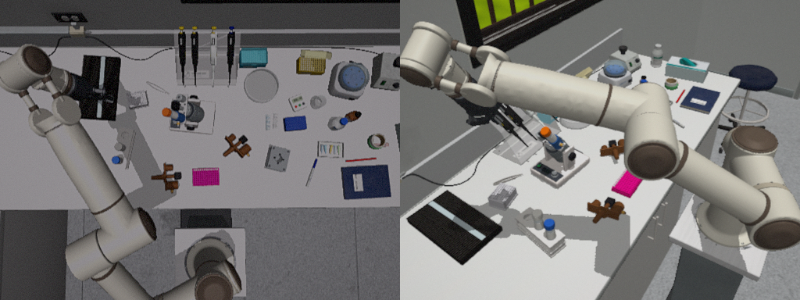

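The head and tube stand unchanged after the press, the blue and white tubes are in the rack, the pink rack is where it was, and the arm is clear. Handing in.

```bash
python3 -c "
from cell import ticket
print(ticket.job_done())"
```

```text
the job is handed in; nothing more can be done
None
```

I fitted the head in the drive socket and the orange-capped tube in its sleeve, then handed the job in at about 26 s of the 64 s allowed. The hand-in reports no verdict, so these are my own last checks.

- **Head:** I pressed it until it stopped hard, at 29 N with about 0.1 mm of further travel. It stayed put after release. The overlay drawn for "fully home" still coincides with it in both camera views.
- **Tube:** It stopped hard on the sleeve bottom at 22 N. After release I pressed the cap with shut fingers and touched it 114.9 mm above the sleeve floor, against a tube length of 115 mm.
- **Disagreement:** The cameras alone put the cap about 1.9 mm higher, 3.3 mm inward and 1.1 mm sideways of its ideal place. I put this down to calibration error and a slight lean from the plunger. The push past the plunger also never showed a clear 4 to 9 N peak: axial readings were about 1.6 N at 4 mm and 4.2 N just above the bottom.
- **Bystanders:** By eye in the last pictures, the blue and white tubes are still in the rack and the pink rack looks unmoved. The arm is clear of everything.

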